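Build up a stepped felt polishing arbor

ROBOT

A 6-joint arm with a two-finger parallel gripper is mounted at the origin on the work surface. World frame = base frame: x ahead of the robot, y to its left, z up, the work surface at z = 0. Lengths are in m, angles in degrees, forces in N, time in s.
With the tool pointing down it reaches from about 0.35 to 0.875 m from the base axis. Payload 4.2 kg.
Tool frame: the origin (TCP) lies at the very end of the fingers, on their centre line; the grasp point (between the pads) lies 19 mm behind it; z points along the fingers, y is the line along which they close (so a half turn about z gives the same grasp; the last joint's range is limited). The gripper opens to 87 mm and grips with 3 to 60 N. Pads are 19 mm wide; open, the fingers measure 117 mm over their backs; the gripper's body (75 mm by 190 mm) begins 51 mm behind the grasp point.
Start: joints at [-53.251, 22.042, 0.453, 0, -68.411, -14.817], TCP at [0.233, -0.58, 0.223] pointing down, gripper open.
Joint ranges: [-179.83, 179.83], [-69.29, 118.12], [-61.27, 80.66], [-181.25, 117.63], [-171.15, -9.14], [-177.46, 177.46]. Speed limits (degrees/s): [159.86, 159.86, 180, 180, 180, 180].

INTERFACE

Orientations are given as a 3x3 rotation matrix whose columns are the frame's x, y, z axes.
In Python, from station import sense, optics, r gives the robot as it stands. The module is installed in compiled form; this text tells all that it offers.
- The arm moves only by the shell command python3 -m pendant 'ROWS' [OPENING]. ROWS is JSON, a list that holds one entry, the list of rows, each a list of 4 numbers: the shift along the tool's x, y, z normalised to -1 to 1, where 1 is 100 mm, then the turn about the tool's z normalised to -1 to 1, where 1 is 2 rad. A call has 1 to 8 rows; each row is the pose to reach, as a shift and turn from the pose commanded when the call began, along the tool's axes at that moment; what a row does not reach only later rows make up. A row lasts 1/10 s, in which the tool goes at most 50 mm and 8.59 degrees, less where a joint would pass 70% of its speed; a pose out of reach is approached as far as the arm can. A call with a number of a shift or a turn outside -1 to 1 is refused whole. A call with a gripper value outside its range is refused whole. OPENING is the closure, from 0 (fully open) to 1 (shut), set as the call begins (- or left out, the last holds). The fingers move at their own pace and stop on an object; the grip force is fixed at half the most. Time passes only in rows, so rows that repeat a pose let the fingers close. It gives the time, the measured TCP pose, the force, the opening and the grip force at its end, in the units of the state.
- sense(): the state, without advancing time (a new reading comes with each control period).
- optics.capture(name): name is "scene" or "top" or "wrist"; returns the picture (480x640x3 uint8, red, green, blue); there is no depth.
- optics.get_calibration(name): a dict with "camera_matrix" (3x3 intrinsics, pixels), "camera_from_world" (4x4, takes a point from world to camera coordinates). Camera axes: x right, y down, z forward; pixel columns grow to the right and rows downward; lengths in m; the calibration is good to about 2 mm. A picture is of the moment at which its call begins: read the wrist's pose just before it. get_calibration takes no time and is no camera call; for the wrist camera it gives the pose at the moment of the call.
- r.finish_job(): hands the job in; it is judged then, once.
The state is a dict: "time_s": time; "joints": joint angles; "joint_velocities": joint speeds; "effort": joint torques, N m; "tcp_pos": TCP position; "ee_rot": TCP orientation; "wrist_force": force on the tool from outside, world axes, zero at the start; "moment": the same for the moment, N m; "gripper_width": opening from 0.0 (shut) to 1.0 (fully open); "gripper_force": force on a finger pad.
Only numpy, scipy, OpenCV 4.12 (cv2) and the standard library are available. Lean on these libraries where they do the work, as an engineer would, in place of code of your own. Each camera call takes 0.05 s, during which the arm holds its last target. There are 200 camera calls.

TASK

Build up the polishing arbor in its stand: thread all the felt wheels on the bench onto it, the largest first and so on down to the smallest, one directly upon the other. Then fill the rest of the post with spacer rings, chosen so that the stack comes level with the post's shoulder, neither proud of it nor leaving play, and put the clamp cap over the nose so that it sits fully down on the shoulder. Put the spacers that are left over away in the wooden tray, and do not disturb the other tools on the bench.

Things in the scene. Friction and masses are not known exactly. Their poses are not given: they have to be found in the camera images.
- arbor: Polishing arbor, upright in a green cast stand bolted to the bench (fixed, place varies). Plate 120 x 120 x 14 mm; origin: centre of its underside, on the arbor's axis, z up. Flange 48 mm across, upper face 30 mm up; on it the steel post, 24 mm thick, 75.5 mm long, top edge chamfered 1.5 mm; then the brass nose, 13 mm thick, 15 mm long, its last 4 mm tapering to 8 mm (tip 120.5 mm above the bench).
- arbor_seat (a point): Centre of the flange's upper face, 30 mm above the bench: the bottom of the stack. z up.
- arbor_shoulder (a point): Centre of the post's shoulder, 75.5 mm above the flange face, where the clamp cap seats; the brass nose rises from here. A stack of 75 mm fills the post properly (0.5 mm of end play is intended). z up.
- wheel_70: Hard felt polishing wheel, charcoal, with a brass-lined bore: 70 mm in diameter, 18 mm thick, lying flat on the bench. Bore 27 mm, so it slides down the 24 mm post freely and falls home by its own weight when let go over it. Origin: centre of the ring, at half its thickness; z is its axis, either face may be up. May be absent.
- wheel_64: Hard felt polishing wheel, mid-grey, with a brass-lined bore: 64 mm in diameter, 15 mm thick, lying flat on the bench. Bore 27 mm, so it slides down the 24 mm post freely and falls home by its own weight when let go over it. Origin: centre of the ring, at half its thickness; z is its axis, either face may be up. May be absent.
- wheel_58: Hard felt polishing wheel, tan, with a brass-lined bore: 58 mm in diameter, 12 mm thick, lying flat on the bench. Bore 27 mm, so it slides down the 24 mm post freely and falls home by its own weight when let go over it. Origin: centre of the ring, at half its thickness; z is its axis, either face may be up. May be absent.
- wheel_52: Hard felt polishing wheel, cream, with a brass-lined bore: 52 mm in diameter, 9 mm thick, lying flat on the bench. Bore 27 mm, so it slides down the 24 mm post freely and falls home by its own weight when let go over it. Origin: centre of the ring, at half its thickness; z is its axis, either face may be up. May be absent.
- spacer_6: Spacer ring, red, 48 mm in diameter, exactly 6 mm thick, lying flat on the bench. Bore 27 mm, so it slides down the 24 mm post freely and falls home by its own weight when let go over it. Origin: centre of the ring, at half its thickness; z is its axis, either face may be up. 
- spacer_9: Spacer ring, yellow, 48 mm in diameter, exactly 9 mm thick, lying flat on the bench. Bore 27 mm, so it slides down the 24 mm post freely and falls home by its own weight when let go over it. Origin: centre of the ring, at half its thickness; z is its axis, either face may be up. 
- spacer_12: Spacer ring, blue, 48 mm in diameter, exactly 12 mm thick, lying flat on the bench. Bore 27 mm, so it slides down the 24 mm post freely and falls home by its own weight when let go over it. Origin: centre of the ring, at half its thickness; z is its axis, either face may be up. 
- spacer_15: Spacer ring, black, 48 mm in diameter, exactly 15 mm thick, lying flat on the bench. Bore 27 mm, so it slides down the 24 mm post freely and falls home by its own weight when let go over it. Origin: centre of the ring, at half its thickness; z is its axis, either face may be up. 
- spacer_18: Spacer ring, plain silver, 48 mm in diameter, exactly 18 mm thick, lying flat on the bench. Bore 27 mm, so it slides down the 24 mm post freely and falls home by its own weight when let go over it. Origin: centre of the ring, at half its thickness; z is its axis, either face may be up. 
- cap: Steel clamp cap standing on the bench, collar down: collar 40 mm in diameter and 10 mm high, above it a knurled knob 30 mm in diameter up to 35 mm. Origin: centre of its underside, z up. A blind hole from below, 15.4 mm in diameter and 19 mm deep, fits over the brass nose, so that the underside comes down on the shoulder.
- tray: Open dark-wood tray, blue-lined, 130 x 130 mm, 30 mm high, walls 4 mm, floor 5 mm thick; fixed to the bench (place varies). Origin: centre of its underside, z up, x and y square to its walls.
- hammer: Small hammer with a wooden handle, about 200 mm long, lying beyond the arbor; origin under its middle. Not part of the job.
- tin_a: Red-lidded tin, 64 x 44 x 17 mm, on the left; origin under its centre. Not part of the job.
- tin_b: Red-lidded tin, 64 x 44 x 17 mm, on the right; origin under its centre. Not part of the job.
- polish_bottle: Yellow bottle, 44 mm in diameter, 85 mm high; origin under its centre. Not part of the job.
- file: Flat file with a wooden handle, 220 mm long; origin under its middle. Not part of the job.
- pliers: Red-handled pliers, 130 mm long; origin under their middle. Not part of the job.
Not all that is in view belongs to the job. Several things have the shape of the cap; the one meant has the colours described above. Of the things shaped like the spacer_9, the yellow one is meant.

How it is judged (in metres and radians):
On the way, in this order (a step that is already met when the one before it is completed fails the run):
1. the 70 mm wheel, if there, is threaded and down on the flange (horizontal distance between wheel_70 and arbor_seat below 0.004 m and z of wheel_70 in the frame of arbor_seat below 0.066 m and z of wheel_70 in the frame of arbor_seat below 0.0105 m), for 0.2 s.
2. the 64 mm wheel, if there, is threaded and down on the flange or the next larger wheel (horizontal distance between wheel_64 and arbor_seat below 0.004 m and z of wheel_64 in the frame of arbor_seat below 0.066 m and (z of wheel_64 in the frame of arbor_seat below 0.009 m or distance between wheel_64 and wheel_70 below 0.018 m)), for 0.2 s.
3. the 58 mm wheel, if there, is threaded and down on the flange or the next larger wheel (horizontal distance between wheel_58 and arbor_seat below 0.004 m and z of wheel_58 in the frame of arbor_seat below 0.066 m and (z of wheel_58 in the frame of arbor_seat below 0.0075 m or distance between wheel_58 and wheel_70 below 0.0165 m or distance between wheel_58 and wheel_64 below 0.015 m)), for 0.2 s.
4. the 52 mm wheel, if there, is threaded and down on the flange or the next larger wheel (horizontal distance between wheel_52 and arbor_seat below 0.004 m and z of wheel_52 in the frame of arbor_seat below 0.066 m and (z of wheel_52 in the frame of arbor_seat below 0.006 m or distance between wheel_52 and wheel_70 below 0.015 m or distance between wheel_52 and wheel_64 below 0.0135 m or distance between wheel_52 and wheel_58 below 0.012 m)), for 0.2 s.
5. spacers above the wheels bring the top of the stack to the shoulder (at most 2 mm short of it, not proud of it) (((horizontal distance between spacer_6 and arbor_seat below 0.004 m and z of spacer_6 in the frame of arbor_seat between 0.0705 and 0.0738 m) or (horizontal distance between spacer_9 and arbor_seat below 0.004 m and z of spacer_9 in the frame of arbor_seat between 0.069 and 0.0723 m) or (horizontal distance between spacer_12 and arbor_seat below 0.004 m and z of spacer_12 in the frame of arbor_seat between 0.0675 and 0.0708 m) or (horizontal distance between spacer_15 and arbor_seat below 0.004 m and z of spacer_15 in the frame of arbor_seat between 0.066 and 0.0693 m) or (horizontal distance between spacer_18 and arbor_seat below 0.004 m and z of spacer_18 in the frame of arbor_seat between 0.0645 and 0.0678 m))), for 0.2 s.
6. the clamp cap sits down on the shoulder (horizontal distance between cap and arbor_shoulder below 0.003 m and z of cap in the frame of arbor_shoulder below 0.0013 m and angle between cap's own z axis and vertical below 0.06 rad), for 0.2 s.
At the end, for the whole second after the job is handed in: Wheels present on the post (4 mm), largest on the flange, each smaller one directly on the next (1.5 mm); spacers above reach the shoulder, at most 2 mm short, not proud; cap over the nose, upright, within 1.3 mm of the shoulder, at rest; every other spacer inside the tray (all of step 1 and all of step 2 and all of step 3 and all of step 4 and all of step 6 and ((horizontal distance between spacer_6 and arbor_seat below 0.004 m and z of spacer_6 in the frame of arbor_seat between 0.0705 and 0.0738 m) or (horizontal distance between spacer_9 and arbor_seat below 0.004 m and z of spacer_9 in the frame of arbor_seat between 0.069 and 0.0723 m) or (horizontal distance between spacer_12 and arbor_seat below 0.004 m and z of spacer_12 in the frame of arbor_seat between 0.0675 and 0.0708 m) or (horizontal distance between spacer_15 and arbor_seat below 0.004 m and z of spacer_15 in the frame of arbor_seat between 0.066 and 0.0693 m) or (horizontal distance between spacer_18 and arbor_seat below 0.004 m and z of spacer_18 in the frame of arbor_seat between 0.0645 and 0.0678 m)) and (horizontal distance between spacer_6 and arbor_seat below 0.004 m or (x of spacer_6 in the frame of tray between -0.056 and 0.056 m and y of spacer_6 in the frame of tray between -0.056 and 0.056 m and z of spacer_6 in the frame of tray below 0.045 m)) and (horizontal distance between spacer_9 and arbor_seat below 0.004 m or (x of spacer_9 in the frame of tray between -0.056 and 0.056 m and y of spacer_9 in the frame of tray between -0.056 and 0.056 m and z of spacer_9 in the frame of tray below 0.045 m)) and (horizontal distance between spacer_12 and arbor_seat below 0.004 m or (x of spacer_12 in the frame of tray between -0.056 and 0.056 m and y of spacer_12 in the frame of tray between -0.056 and 0.056 m and z of spacer_12 in the frame of tray below 0.045 m)) and (horizontal distance between spacer_15 and arbor_seat below 0.004 m or (x of spacer_15 in the frame of tray between -0.056 and 0.056 m and y of spacer_15 in the frame of tray between -0.056 and 0.056 m and z of spacer_15 in the frame of tray below 0.045 m)) and (horizontal distance between spacer_18 and arbor_seat below 0.004 m or (x of spacer_18 in the frame of tray between -0.056 and 0.056 m and y of spacer_18 in the frame of tray between -0.056 and 0.056 m and z of spacer_18 in the frame of tray below 0.045 m)) and linear speed of cap below 0.01 m/s); the robot touches nothing.
It fails at once if a tool, tin or bottle that is not part of the job is moved by more than 40 mm (distance of any of hammer, tin_a, tin_b, polish_bottle, file, pliers from where it was at the start of the episode above 0.04 m).
Of wheel_70, wheel_64, wheel_58, wheel_52 only 2 to 4 are there at a start; the rules pass over those that are not, and their reading is None.
At some moment in a run one of wheel_70, wheel_64, wheel_58, wheel_52, spacer_6, spacer_9, spacer_12, spacer_15, spacer_18, cap may be knocked a few centimetres aside while the robot is not near it.
It also fails if it takes over 210 s, if anything falls off the work surface, if the arm or the gripper's body presses on something with over 40 N, if the wrist force passes 120 N, or if a joint passes its speed limit or range.

## Working session

There is one attempt and no reset: what is moved stays moved. The work goes in short steps, Python scripts to look and compute and a shell command to move; the robot and the scene stay as the last step left them, time stands still between calls to the robot, and variables do not carry over. Pictures are saved under pics/ and viewed, at most 17 in all, crops included, and the job is handed in when it is done.

```bash
mkdir -p pics
python3 - <<'E'
from station import sense, optics, r
import cv2
s=sense();print(s)
for n in("top","scene"):
    cv2.imwrite(f"pics/{n}0.png",optics.capture(n)[:,:,::-1]);c=optics.get_calibration(n);print(c)
E
```

```text
{'time_s': 0.0, 'joints': array([-5.32510037e+01,  2.20887016e+01,  3.80274494e-01, -2.92757998e-02,
       -6.84115558e+01, -1.48155695e+01]), 'joint_velocities': array([-0.03482516, -0.09052437, -0.07664302,  0.01573614,  0.0776821 ,
        0.02339927]), 'effort': array([-3.84643517e-04, -3.90667033e+01,  1.87403566e+01,  4.21987072e+00,
        1.09644915e-02, -2.18647838e-04]), 'tcp_pos': array([ 0.2332383 , -0.57919736,  0.22148395]), 'ee_rot': array([[-9.27688852e-01, -3.73353228e-01, -8.72198792e-04],
       [-3.73354239e-01,  9.27686780e-01,  1.96215391e-03],
       [ 7.65507936e-05,  2.14590742e-03, -9.99997695e-01]]), 'wrist_force': array([ 0.03815775, -0.05711411, -0.85964903]), 'moment': array([ 0.0259111 ,  0.00686208, -0.04613282]), 'gripper_force': 0.0, 'gripper_width': 1.0009130311625152}
{'camera_matrix': array([[480.37619293,   0.        , 319.96233765],
       [  0.        , 480.37619293, 234.98729296],
       [  0.        ,   0.        ,   1.        ]]), 'camera_from_world': array([[-0.012144  , -0.99975919, -0.01827776, -0.01007396],
       [-0.98871648,  0.01473523, -0.14907242,  0.52369514],
       [ 0.14930585,  0.01626118, -0.98865734,  1.08031355],
       [ 0.        ,  0.        ,  0.        ,  1.        ]])}
{'camera_matrix': array([[433.97319674,   0.        , 315.99646147],
       [  0.        , 433.97319674, 244.71247822],
       [  0.        ,   0.        ,   1.        ]]), 'camera_from_world': array([[-0.74604226,  0.66572341,  0.01527363,  0.41661856],
       [ 0.44138424,  0.5115508 , -0.73722163, -0.157791  ],
       [-0.49859894, -0.54325695, -0.67547834,  1.2385735 ],
       [ 0.        ,  0.        ,  0.        ,  1.        ]])}
```

View pics/top0.png

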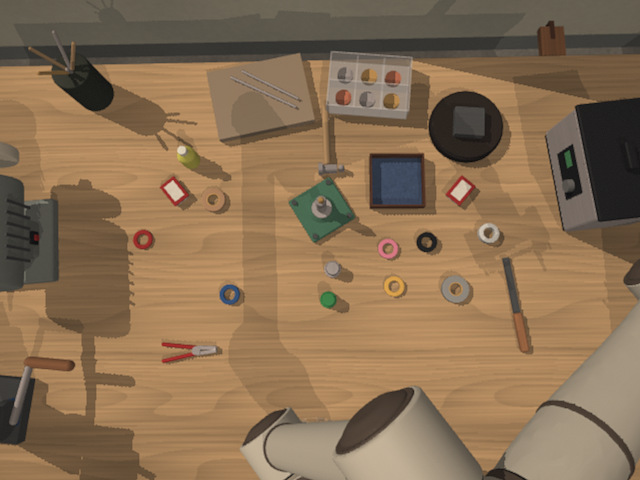

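View pics/scene0.png

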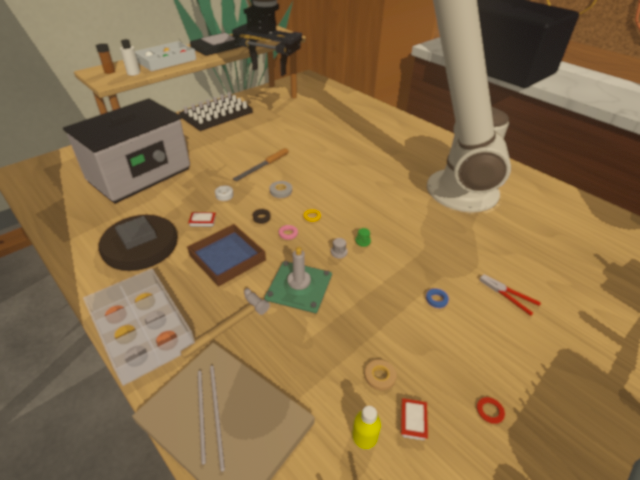

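The top view shows a tan wheel at (214,200), a grey wheel at (455,290), and spacers: red (143,240), blue (230,295), yellow (394,287), black (427,242), silver or white (489,233). The pink one at (388,248) is a decoy. The cap is at (332,269), the arbor at (322,208) and the tray at (397,181). I'll convert these to world positions and enlarge part of the view.

```bash
cat > h.py <<'E'
from station import sense, optics, r
import numpy as np, cv2
def p2w(c,u,v,z):
    K=c["camera_matrix"];T=c["camera_from_world"];R=T[:3,:3];t=T[:3,3]
    o=-R.T@t;d=R.T@np.linalg.inv(K)@[u,v,1];return o+d*(z-o[2])/d[2]
def w2p(c,p):
    q=c["camera_from_world"][:3]@np.append(p,1);q=c["camera_matrix"]@q;return q[:2]/q[2]
def yaw():
    R=sense()["ee_rot"];return np.degrees(np.arctan2(R[1,0],R[0,0]))
def go(x,y,z=None,yw=None):
    "rows for moving TCP to world x,y,z, tool x-axis yaw yw"
    s=sense();R=s["ee_rot"];p=s["tcp_pos"];t=np.array([x,y,p[2] if z is None else z])
    d=R.T@(t-p)/0.1;a=0
    if yw is not None: a=(-(np.radians(yw)-np.radians(yaw()))+np.pi/2)%np.pi-np.pi/2  # tool z down
    print("shift",d.round(3),"turn",round(a/2,3),"n>=",np.ceil(max(np.linalg.norm(d)*2,abs(np.degrees(a))/8.59)),"yaw",yaw().round(1),"t",round(s["time_s"],2),"tcp",p.round(4))
def shot(n,name,f=None):
    c=optics.get_calibration(n);im=optics.capture(n);cv2.imwrite(f"pics/{name}.png",im[:,:,::-1]);return c,im
E
python3 - <<'E'
from h import *
c=optics.get_calibration("top")
for n,u,v,z in [("tan",214,200,.012),("grey",455,290,.015),("red",143.5,240,.006),("blue",230,295,.012),("yel",394,287,.009),("blk",427,242,.015),("wht",488.5,233,.018),("pink",388,249,.009),("cap",333,267,.035),("arbtip",321.5,199,.1205),("tray",397,181,.03),("whtL",477,233,.018),("whtR",500,233,.018),("greyL",440,290,.015),("greyR",470,290,.015)]:
    p=p2w(c,u,v,z);print(n,p.round(3),np.linalg.norm(p[:2]).round(3))
im=cv2.imread("pics/top0.png")
cv2.imwrite("pics/c1.png",cv2.resize(im[150:310,280:510],None,fx=3.4,fy=3.4,interpolation=cv2.INTER_CUBIC))
E
```

```text
tan [0.617 0.239 0.012] 0.662
grey [ 0.393 -0.33   0.015] 0.513
red [0.523 0.409 0.006] 0.664
blue [0.388 0.197 0.012] 0.435
yel [ 0.402 -0.189  0.009] 0.444
blk [ 0.507 -0.27   0.015] 0.574
wht [ 0.526 -0.415  0.018] 0.67
pink [ 0.492 -0.178  0.009] 0.523
cap [ 0.449 -0.046  0.035] 0.451
arbtip [ 0.591 -0.023  0.121] 0.591
tray [ 0.652 -0.202  0.03 ] 0.683
whtL [ 0.526 -0.388  0.018] 0.653
whtR [ 0.525 -0.442  0.018] 0.686
greyL [ 0.393 -0.295  0.015] 0.492
greyR [ 0.392 -0.364  0.015] 0.536
```

View pics/c1.png

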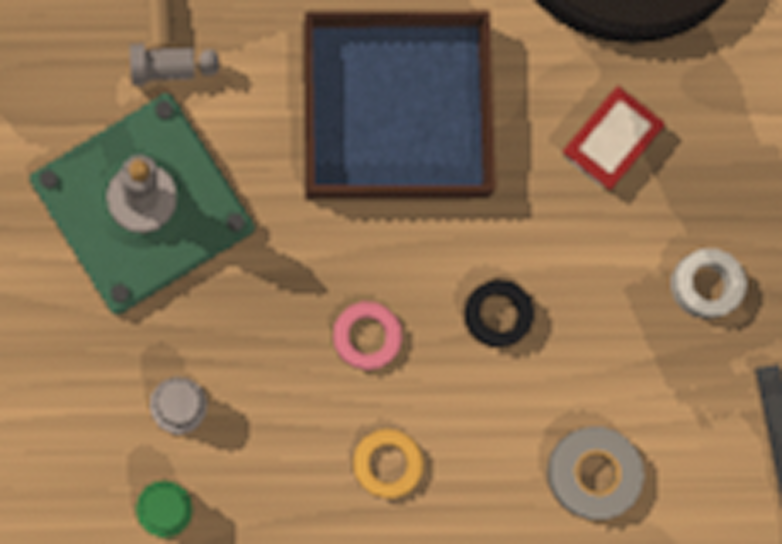

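White ring has no brass bore, so it's spacer_18. Only wheel_64 and wheel_58 seem to be present (27 mm), so the spacers must add up to 48 = 18+15+9+6, and blue 12 goes in the tray. I'll move over the grey wheel and square the tool to the world axes.

```bash
python3 -c "
from h import *
go(.393,-.33,.2,180)"
```

```text
shift [-2.412  1.716  0.219] turn 0.191 n>= 6.0 yaw -158.1 t 0.1 tcp [ 0.2333 -0.5793  0.2216]
```

```bash
python3 -m pendant '[[[-0.8,0.57,0.07,0.19],[-0.8,0.57,0.07,0.19],[-0.8,0.57,0.07,0.19]]]' 0
python3 -m pendant '[[[-0.535,0.83,0.07,0],[-0.535,0.83,0.07,0]]]'
python3 -m pendant '[[[-0.535,0.83,0.07,0],[-0.535,0.83,0.07,0],[-0.535,0.83,0.07,0],[-0.535,0.83,0.07,0]]]'
python3 - <<'E'
from h import *
go(.393,-.33,.2,180)
c,im=shot("wrist","w1");shot("top","top1")
for p in [(.393,-.33,.015),(.402,-.189,.009)]:print(w2p(c,p))
E
```

```text
time_s: 0.4
tcp_pos: [0.2877, -0.4933, 0.2148]
ee_rot: [[-1.0, -0.002, -0.001], [-0.002, 1.0, 0.003], [0.001, 0.003, -1.0]]
wrist_force: [-0.5, -1.4, -0.7]
gripper_width: 1.0
gripper_force: 0.0
time_s: 0.6
tcp_pos: [0.3397, -0.4128, 0.2079]
ee_rot: [[-1.0, -0.0, -0.0], [-0.0, 1.0, 0.001], [0.0, 0.001, -1.0]]
wrist_force: [1.1, 0.1, 0.1]
gripper_width: 1.002
gripper_force: 0.0
time_s: 1.0
tcp_pos: [0.3934, -0.3296, 0.2013]
ee_rot: [[-1.0, -0.006, -0.001], [-0.006, 1.0, 0.0], [0.001, 0.0, -1.0]]
wrist_force: [-0.3, -0.3, -0.1]
gripper_width: 1.002
gripper_force: 0.0
shift [ 0.004 -0.004  0.013] turn 0.003 n>= 1.0 yaw -179.7 t 1.0 tcp [ 0.3934 -0.3296  0.2013]
[320.20660649 200.27797219]
[476.81126749 209.35149919]
```

View pics/w1.png

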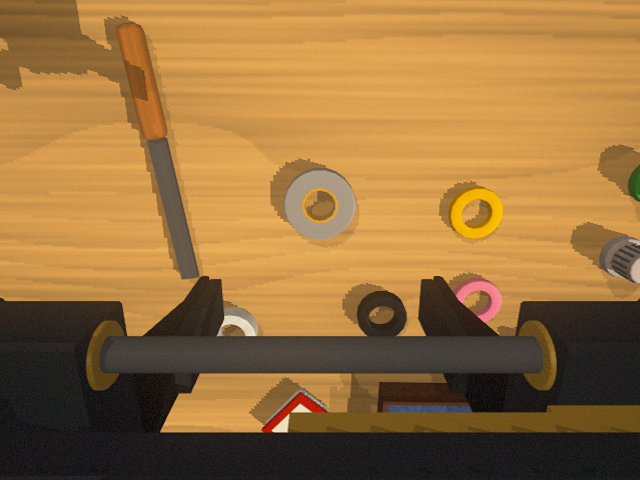

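View pics/top1.png

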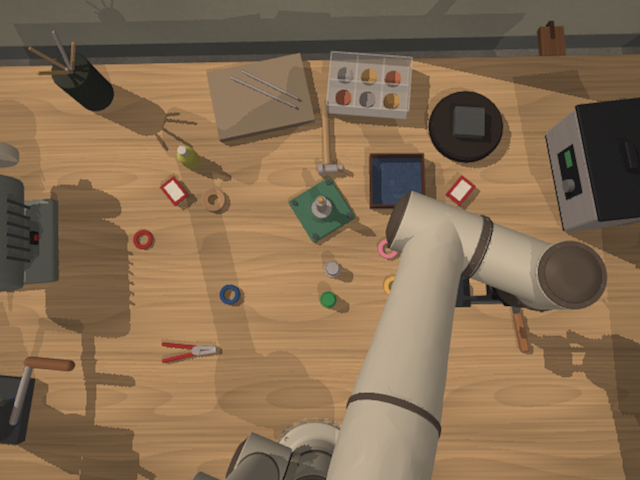

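No hidden wheels. The wrist view shows the grey top face at (320,204), predicted (320,200), so its x is about 2 mm higher. I'll lower, grip, turn 90° and re-grip so the wheel is centred both ways.

```bash
python3 -m pendant '[[[-0.015,0,0.98,0],[-0.015,0,0.98,0],[-0.015,0,0.98,0]]]' 0
python3 -m pendant '[[[0,0,0.7,0],[0,0,0.98,0],[0,0,0.98,0],[0,0,0.98,0]]]'
python3 -m pendant '[[[0,0,0,0],[0,0,0,0],[0,0,0,0],[0,0,0,0],[0,0,0,0],[0,0,0,0]]]' 1
python3 -m pendant '[[[0,0,0,0],[0,0,0,0],[0,0,0,0],[0,0,0,0]]]' 0
```

```text
time_s: 1.4
tcp_pos: [0.389, -0.3296, 0.0979]
ee_rot: [[-1.0, 0.002, -0.013], [0.002, 1.0, 0.007], [0.013, 0.007, -1.0]]
wrist_force: [-0.5, 0.0, -0.8]
gripper_width: 1.002
gripper_force: 0.0
time_s: 1.8
tcp_pos: [0.395, -0.332, 0.0066]
ee_rot: [[-1.0, -0.002, 0.0], [-0.002, 1.0, -0.001], [-0.0, -0.001, -1.0]]
wrist_force: [0.4, -0.5, 0.2]
gripper_width: 1.001
gripper_force: 0.0
time_s: 2.4
tcp_pos: [0.3947, -0.3309, 0.0066]
ee_rot: [[-1.0, -0.003, 0.001], [-0.003, 1.0, -0.001], [-0.001, -0.001, -1.0]]
wrist_force: [-0.9, 0.2, 6.0]
gripper_width: 0.72
gripper_force: 30.0
time_s: 2.8
tcp_pos: [0.3943, -0.3306, 0.0053]
ee_rot: [[-1.0, -0.003, -0.0], [-0.003, 1.0, 0.0], [0.0, 0.0, -1.0]]
wrist_force: [0.1, -0.5, -0.3]
gripper_width: 0.964
gripper_force: 0.0
```

```bash
python3 -m pendant '[[[0,0,0,0.393],[0,0,0,0.393],[0,0,0,0.393],[0,0,0,0.393],[0,0,0,0.393],[0,0,0,0.393]]]' 0
python3 -m pendant '[[[0,0,0,0.392],[0,0,0,0.392],[0,0,0,0.392],[0,0,0,0.392],[0,0,0,0.392],[0,0,0,0.392],[0,0,0,0.392]]]'
python3 -m pendant '[[[0,0,0,0],[0,0,0,0],[0,0,0,0],[0,0,0,0],[0,0,0,0],[0,0,0,0]]]' 1
python3 -c "
from h import *
for i in range(3):s=sense();print(s['tcp_pos'],s['joints'].round(1));optics.capture('wrist')"
python3 -m pendant '[[[0,0,0,0],[0,0,0,0],[0,0,0,0],[0,0,0,0]]]' 0
python3 -m pendant '[[[0,0,-1,0],[0,0,-1,0],[0,0,-1,0]]]' 
python3 -m pendant '[[[0,0,-1,-0.393],[0,0,-1,-0.393],[0,0,-1,-0.393],[0,0,-1,-0.393],[0,0,-1,-0.393],[0,0,-1,-0.393]]]'
python3 -m pendant '[[[0,0,0,-0.392],[0,0,0,-0.392],[0,0,0,-0.392],[0,0,0,-0.392],[0,0,0,-0.392],[0,0,0,-0.392],[0,0,0,-0.392]]]'
python3 - <<'E'
from h import *
go(.3945,-.331,.2,180)
c,im=shot("wrist","w2")
print(w2p(c,(.3945,-.331,.015)))
cv2.imwrite("pics/w2c.png",cv2.resize(im[140:270,250:400,::-1],None,fx=4,fy=4))
E
```

```text
time_s: 3.4
tcp_pos: [0.3943, -0.3306, 0.0053]
ee_rot: [[-0.706, 0.708, -0.0], [0.708, 0.706, 0.0], [0.0, -0.0, -1.0]]
wrist_force: [-0.4, -0.8, 0.2]
gripper_width: 0.998
gripper_force: 0.0
time_s: 4.1
tcp_pos: [0.3943, -0.3306, 0.0054]
ee_rot: [[-0.004, 1.0, -0.0], [1.0, 0.004, 0.0], [0.0, -0.0, -1.0]]
wrist_force: [-0.5, 0.6, -0.6]
gripper_width: 0.996
gripper_force: 0.0
time_s: 4.7
tcp_pos: [0.3944, -0.3307, 0.0055]
ee_rot: [[-0.004, 1.0, 0.0], [1.0, 0.004, -0.0], [-0.0, 0.0, -1.0]]
wrist_force: [0.0, 0.5, -0.6]
gripper_width: 0.731
gripper_force: 30.0
[ 0.39444775 -0.33068866  0.00554286] [ -21.9   27.   -29.5    0.   -33.5 -157.9]
[ 0.39446997 -0.33069701  0.00558855] [ -21.9   27.   -29.5    0.   -33.5 -157.9]
[ 0.39444492 -0.33069392  0.00556688] [ -21.9   27.   -29.5    0.   -33.5 -157.9]
time_s: 5.25
tcp_pos: [0.3944, -0.3307, 0.0056]
ee_rot: [[-0.004, 1.0, -0.0], [1.0, 0.004, 0.0], [0.0, -0.0, -1.0]]
wrist_force: [-0.4, -0.8, -0.6]
gripper_width: 0.965
gripper_force: 0.0
time_s: 5.55
tcp_pos: [0.3987, -0.3331, 0.1122]
ee_rot: [[-0.005, 1.0, 0.012], [1.0, 0.005, -0.007], [-0.007, 0.012, -1.0]]
wrist_force: [0.7, -1.5, 0.3]
gripper_width: 0.999
gripper_force: 0.0
time_s: 6.15
tcp_pos: [0.3941, -0.3305, 0.2054]
ee_rot: [[-0.712, 0.702, -0.0], [0.702, 0.712, 0.0], [0.0, 0.0, -1.0]]
wrist_force: [-0.3, 0.2, -1.0]
gripper_width: 0.996
gripper_force: 0.0
time_s: 6.85
tcp_pos: [0.3942, -0.3305, 0.2053]
ee_rot: [[-1.0, -0.003, -0.0], [-0.003, 1.0, 0.0], [0.0, 0.0, -1.0]]
wrist_force: [-0.1, -0.3, -0.0]
gripper_width: 0.999
gripper_force: 0.0
shift [-0.003 -0.005  0.053] turn 0.001 n>= 1.0 yaw -179.9 t 6.85 tcp [ 0.3942 -0.3305  0.2053]
[320.03133684 200.03376018]
```

View pics/w2c.png

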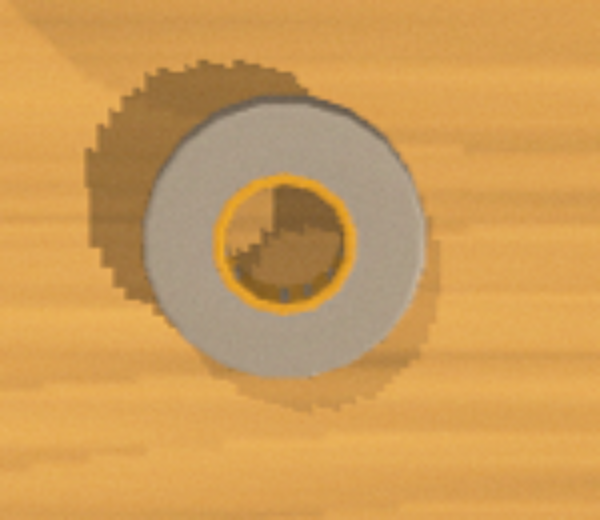

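The wheel centre reads (321.4,200), predicted (320,200), so the wrist camera is biased about +1.3 mm in y. Now I'll pick the wheel up and look at the arbor from 40 mm beyond it.

```bash
python3 -m pendant '[[[0,0,1,0],[0,0,1,0],[0,0,1,0]]]' 0
python3 -m pendant '[[[0,0,0.6,0],[0,0,0.995,0],[0,0,0.995,0],[0,0,0.995,0]]]'
python3 -m pendant '[[[0,0,0,0],[0,0,0,0],[0,0,0,0],[0,0,0,0],[0,0,0,0],[0,0,0,0]]]' 1
python3 -m pendant '[[[0,0,-1,0],[0,0,-1,0]]]'
python3 -m pendant '[[[0,0.5,-1,0],[0,0.7,-1,0]]]'
python3 -m pendant '[[[-0.8,0.8,-0.9,0],[-0.8,0.8,-0.9,0],[-0.8,0.8,-0.9,0]]]'
python3 -m pendant '[[[-0.8,0.8,0,0],[-0.8,0.8,0,0],[-0.8,0.8,0,0]]]'
python3 -m pendant '[[[-0.765,0.775,0,0],[-0.765,0.775,0,0],[-0.765,0.775,0,0],[-0.765,0.775,0,0],[-0.765,0.775,0,0]]]'
python3 - <<'E'
from h import *
go(.631,-.023,.295,180)
c,im=shot("wrist","w3")
print(w2p(c,(.591,-.023,.1205)),w2p(c,(.591,-.023,.1055)),w2p(c,(.591,-.023,.03)))
E
```

```text
time_s: 7.2
tcp_pos: [0.3895, -0.3281, 0.0997]
ee_rot: [[-1.0, -0.0, -0.013], [-0.0, 1.0, 0.007], [0.013, 0.007, -1.0]]
wrist_force: [-1.0, 0.4, -0.0]
gripper_width: 1.002
gripper_force: 0.0
time_s: 7.6
tcp_pos: [0.3955, -0.3312, 0.0069]
ee_rot: [[-1.0, -0.003, -0.0], [-0.003, 1.0, -0.001], [0.0, -0.001, -1.0]]
wrist_force: [-0.0, 0.0, -0.1]
gripper_width: 1.003
gripper_force: 0.0
time_s: 8.2
tcp_pos: [0.3948, -0.3309, 0.0071]
ee_rot: [[-1.0, -0.003, 0.001], [-0.003, 1.0, -0.001], [-0.001, -0.001, -1.0]]
wrist_force: [-1.4, 1.9, 6.9]
gripper_width: 0.724
gripper_force: 30.0
time_s: 8.4
tcp_pos: [0.3931, -0.3301, 0.1056]
ee_rot: [[-1.0, -0.003, -0.005], [-0.003, 1.0, 0.002], [0.005, 0.002, -1.0]]
wrist_force: [1.6, -0.4, -1.0]
gripper_width: 0.715
gripper_force: 30.0
time_s: 8.6
tcp_pos: [0.3945, -0.276, 0.1911]
ee_rot: [[-1.0, -0.001, 0.002], [-0.001, 1.0, -0.001], [-0.002, -0.001, -1.0]]
wrist_force: [0.5, 0.8, -0.4]
gripper_width: 0.719
gripper_force: 30.0
time_s: 8.9
tcp_pos: [0.4745, -0.1941, 0.2807]
ee_rot: [[-1.0, -0.003, 0.002], [-0.003, 1.0, -0.0], [-0.002, -0.0, -1.0]]
wrist_force: [0.6, -0.9, -1.3]
gripper_width: 0.724
gripper_force: 30.0
time_s: 9.2
tcp_pos: [0.5561, -0.1121, 0.2778]
ee_rot: [[-1.0, -0.006, -0.0], [-0.006, 1.0, 0.001], [0.0, 0.001, -1.0]]
wrist_force: [-0.6, 0.2, -1.3]
gripper_width: 0.725
gripper_force: 30.0
time_s: 9.7
tcp_pos: [0.6291, -0.0383, 0.2783]
ee_rot: [[-1.0, -0.002, -0.002], [-0.002, 1.0, -0.0], [0.002, -0.0, -1.0]]
wrist_force: [0.6, -0.2, -0.1]
gripper_width: 0.721
gripper_force: 30.0
shift [-0.019  0.153 -0.167] turn 0.001 n>= 1.0 yaw -179.9 t 9.7 tcp [ 0.6291 -0.0383  0.2783]
[340.3373656  161.70445864] [339.49879034 159.22744176] [336.17969447 149.42336471]
```

View pics/w3.png

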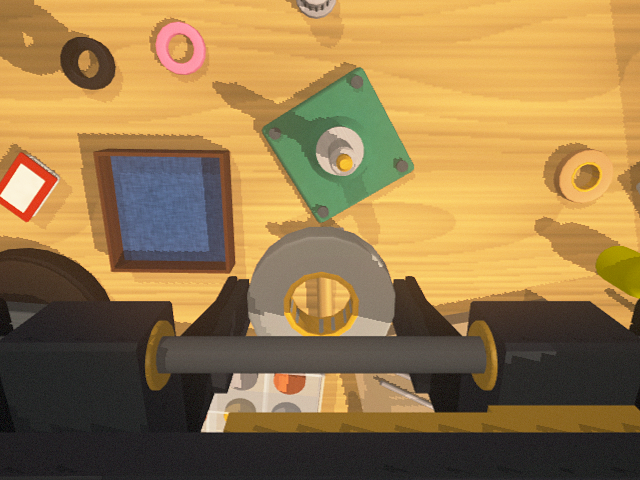

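The held wheel's bore shows at (321,304), the nose tip at about (345,163) and the flange at about (340,151). I'll enlarge it.

Run:
```python
from h import *
im=cv2.imread("pics/w3.png")
cv2.imwrite("pics/w3c.png",cv2.resize(im[110:210,300:400],None,fx=6,fy=6,interpolation=cv2.INTER_CUBIC))
c=optics.get_calibration("wrist")
print([p2w(c,*q).round(4) for q in [(345,163,.1205),(340,151,.03)]])
```

```text
[array([ 0.5921, -0.0196,  0.1205]), array([ 0.5927, -0.0195,  0.03  ])]
```

View pics/w3c.png

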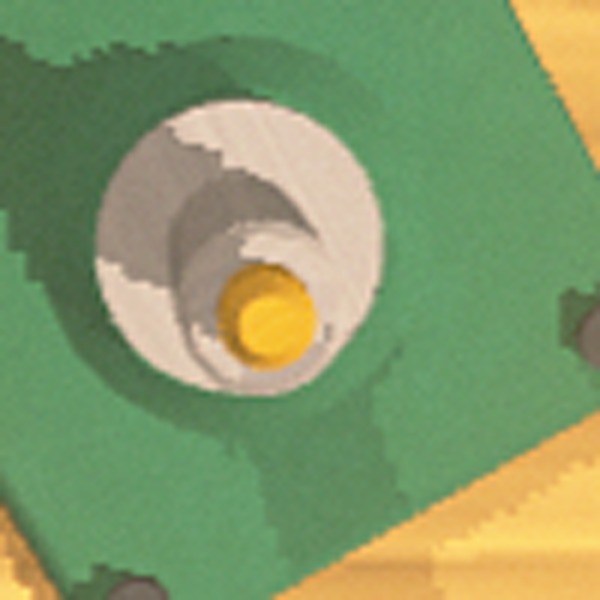

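Nose tip (345.5,163.7) and flange (339.9,151.3) agree. With the bias taken off, the arbor axis is at about (0.5925, -0.0207). I'll move over it, descend in stages watching the force, and let go.

```bash
python3 -c "
from h import *
c=optics.get_calibration('wrist');p=sense()['tcp_pos'];print(w2p(c,p+[0,0,.008]))"
python3 -m pendant '[[[0.366,0.176,0,0],[0.366,0.176,0.5,0],[0.366,0.176,1,0],[0.366,0.176,1,0]]]'
python3 -m pendant '[[[0,0,0.2,0],[0,0,0.4,0],[0,0,0.4,0],[0,0,0.4,0]]]'
python3 -c "
from h import *
go(.5925,-.0207,.1,180)"
```

```text
[320.60282381 305.74781342]
time_s: 10.15
tcp_pos: [0.5872, -0.0217, 0.1725]
ee_rot: [[-1.0, 0.0, -0.015], [0.0, 1.0, -0.001], [0.015, -0.001, -1.0]]
wrist_force: [0.1, 0.6, -1.3]
gripper_width: 0.725
gripper_force: 30.0
time_s: 10.55
tcp_pos: [0.5946, -0.0207, 0.1411]
ee_rot: [[-1.0, -0.003, 0.003], [-0.003, 1.0, -0.0], [-0.003, -0.0, -1.0]]
wrist_force: [0.2, 0.4, -0.8]
gripper_width: 0.723
gripper_force: 30.0
shift [0.022 0.    0.41 ] turn 0.001 n>= 1.0 yaw -179.9 t 10.55 tcp [ 0.5946 -0.0207  0.1411]
```

```bash
python3 -m pendant '[[[0,0,0,0],[0,0,0,0],[0,0,0,0]]]'
python3 -c "
from h import *
go(.5925,-.0207,.1,180)"
```

```text
time_s: 10.85
tcp_pos: [0.5939, -0.02, 0.1398]
ee_rot: [[-1.0, -0.003, 0.002], [-0.003, 1.0, 0.0], [-0.002, 0.0, -1.0]]
wrist_force: [-0.1, 0.9, -0.1]
gripper_width: 0.725
gripper_force: 30.0
shift [ 0.015 -0.007  0.398] turn 0.001 n>= 1.0 yaw -179.8 t 10.85 tcp [ 0.5939 -0.02    0.1398]
```

```bash
python3 -m pendant '[[[0.014,-0.007,0,0],[0.014,-0.007,0.1,0],[0.014,-0.007,0.2,0],[0.014,-0.007,0.3,0],[0.014,-0.007,0.3,0],[0.014,-0.007,0.3,0]]]'
python3 -m pendant '[[[0,0,0.1,0],[0,0,0.2,0],[0,0,0.2,0]]]'
```

```text
time_s: 11.45
tcp_pos: [0.5918, -0.0208, 0.108]
ee_rot: [[-1.0, -0.003, -0.001], [-0.003, 1.0, -0.001], [0.001, -0.001, -1.0]]
wrist_force: [0.5, 0.4, -0.5]
gripper_width: 0.722
gripper_force: 30.0
time_s: 11.75
tcp_pos: [0.5911, -0.0208, 0.0868]
ee_rot: [[-1.0, -0.002, -0.003], [-0.002, 1.0, -0.0], [0.003, -0.0, -1.0]]
wrist_force: [-0.4, -0.3, -0.2]
gripper_width: 0.715
gripper_force: 30.0
```

Threaded with no side force. I'll go a little lower, let go, lift, and move towards the tan wheel at (0.617,0.239).

```bash
python3 -m pendant '[[[0,0,0.1,0],[0,0,0.18,0],[0,0,0.18,0],[0,0,0.18,0]]]'
python3 -m pendant '[[[0,0,0,0],[0,0,0,0],[0,0,0,0],[0,0,0,0]]]' 0
python3 -m pendant '[[[0,0,-0.5,0],[0,0,-1,0],[0,0,-1,0]]]'
python3 -m pendant '[[[0,0,-0.4,0],[0,0.4,-0.4,0],[0,0.9,-0.4,0],[0,0.9,-0.4,0]]]'
python3 -m pendant '[[[-0.12,0.87,0,0],[-0.12,0.87,0,0]]]'
python3 -m pendant '[[[-0.12,0.84,0,0],[-0.12,0.84,0,0],[-0.12,0.84,0,0],[-0.12,0.84,0,0]]]'
python3 - <<'E'
from h import *
go(.617,.239,.2,180)
c,im=shot("wrist","w4");ct,t=shot("top","top4")
print(w2p(c,(.617,.239,.012)),w2p(c,(.5925,-.0207,.045)))
a=im[100:300,180:480,::-1];b=t[150:260,270:420,::-1]
b=cv2.resize(b,None,fx=2.8,fy=2.8);a=cv2.resize(a,None,fx=1.2,fy=1.2)
o=np.zeros((b.shape[0],a.shape[1]+b.shape[1],3),np.uint8);o[:a.shape[0],:a.shape[1]]=a;o[:,a.shape[1]:]=b
cv2.imwrite("pics/m4.png",o);print(o.shape)
E
```

```text
time_s: 12.15
tcp_pos: [0.5919, -0.0208, 0.0703]
ee_rot: [[-1.0, -0.003, -0.001], [-0.003, 1.0, -0.0], [0.001, -0.0, -1.0]]
wrist_force: [-1.2, -0.0, -0.5]
gripper_width: 0.72
gripper_force: 30.0
time_s: 12.55
tcp_pos: [0.5922, -0.0207, 0.071]
ee_rot: [[-1.0, -0.003, 0.001], [-0.003, 1.0, 0.0], [-0.001, 0.0, -1.0]]
wrist_force: [-0.4, -0.6, 0.7]
gripper_width: 0.968
gripper_force: 0.0
time_s: 12.85
tcp_pos: [0.5969, -0.0204, 0.179]
ee_rot: [[-1.0, -0.004, 0.016], [-0.004, 1.0, 0.001], [-0.016, 0.001, -1.0]]
wrist_force: [0.8, 0.2, -0.7]
gripper_width: 1.0
gripper_force: 0.0
time_s: 13.25
tcp_pos: [0.592, 0.0737, 0.211]
ee_rot: [[-1.0, -0.008, 0.002], [-0.008, 1.0, 0.002], [-0.002, 0.002, -1.0]]
wrist_force: [0.1, -0.1, -0.6]
gripper_width: 0.999
gripper_force: 0.0
time_s: 13.45
tcp_pos: [0.6037, 0.1575, 0.2109]
ee_rot: [[-1.0, -0.002, 0.001], [-0.002, 1.0, 0.0], [-0.001, 0.0, -1.0]]
wrist_force: [0.5, -0.3, 0.0]
gripper_width: 1.002
gripper_force: 0.0
time_s: 13.85
tcp_pos: [0.615, 0.2406, 0.21]
ee_rot: [[-1.0, -0.004, -0.001], [-0.004, 1.0, -0.001], [0.001, -0.001, -1.0]]
wrist_force: [-0.7, -1.7, 0.3]
gripper_width: 0.998
gripper_force: 0.0
shift [-0.02  -0.016  0.1  ] turn 0.002 n>= 1.0 yaw -179.8 t 13.85 tcp [0.615  0.2406 0.21  ]
[318.99668742 199.96857706] [ -1.03042682 178.42735935]
(308, 780, 3)
```

View pics/m4.png

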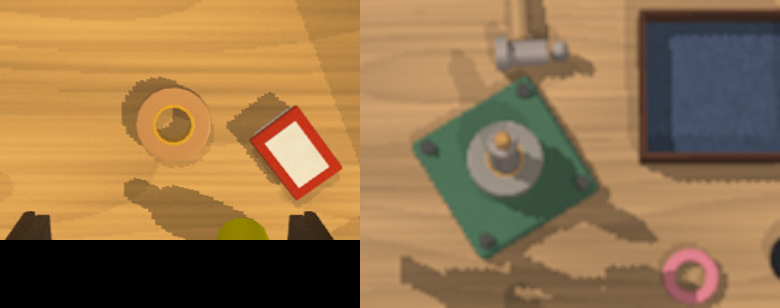

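Wheel_64 is home on the flange. Tan reads at (324.6,203.8), so it's at about (0.6205,0.2425). The tin and bottle are close, so I'll grip at 45°, carry it to clear bench and re-centre it there.

```bash
python3 -m pendant '[[[-0.055,0.02,0,-0.393],[-0.055,0.02,0.3,-0.393],[-0.055,0.02,0.6,-0.393],[-0.055,0.02,0.9,-0.393],[-0.055,0.02,0.9,-0.393],[-0.055,0.02,0.9,-0.393]]]' 0
python3 -m pendant '[[[0,0,0.3,0],[0,0,0.6,0],[0,0,0.9,0],[0,0,0.9,0],[0,0,0.9,0]]]'
python3 -c "
from h import *
go(.6205,.2425,.007)"
```

```text
time_s: 14.55
tcp_pos: [0.6204, 0.2401, 0.1195]
ee_rot: [[-0.704, -0.71, -0.002], [-0.71, 0.704, -0.002], [0.003, 0.0, -1.0]]
wrist_force: [-0.0, 0.9, 0.4]
gripper_width: 1.001
gripper_force: 0.0
time_s: 15.05
tcp_pos: [0.6213, 0.2412, 0.0313]
ee_rot: [[-0.705, -0.709, 0.0], [-0.709, 0.705, -0.001], [0.0, -0.001, -1.0]]
wrist_force: [0.7, 0.6, 1.2]
gripper_width: 1.001
gripper_force: 0.0
shift [-0.003  0.015  0.243] turn 0.0 n>= 1.0 yaw -134.9 t 15.05 tcp [0.6213 0.2412 0.0313]
```

```bash
python3 -m pendant '[[[0,0.015,0.242,0],[0,0.015,0.242,0]]]'
python3 -m pendant '[[[0,0,0,0],[0,0,0,0],[0,0,0,0],[0,0,0,0],[0,0,0,0],[0,0,0,0]]]' 1
python3 -m pendant '[[[0,0,-0.4,0],[0.3,0,-0.4,0],[0.7,0,-0.4,0],[0.7,0,-0.4,0]]]'
python3 -m pendant '[[[0.4,0,0,0],[0.5,0,0.2,0],[0.5,0,0.4,0],[0.5,0,0.4,0],[0.5,0,0.4,0]]]'
python3 -c "
from h import *
go(.536,.156,.007)"
```

```text
time_s: 15.25
tcp_pos: [0.6191, 0.2426, 0.0063]
ee_rot: [[-0.705, -0.709, -0.002], [-0.709, 0.705, -0.001], [0.002, 0.001, -1.0]]
wrist_force: [-0.6, -1.1, -0.5]
gripper_width: 1.0
gripper_force: 0.0
time_s: 15.85
tcp_pos: [0.62, 0.2436, 0.0071]
ee_rot: [[-0.705, -0.71, 0.001], [-0.71, 0.705, 0.0], [-0.001, -0.0, -1.0]]
wrist_force: [-0.1, -0.2, 2.1]
gripper_width: 0.641
gripper_force: 30.0
time_s: 16.25
tcp_pos: [0.5653, 0.1899, 0.0456]
ee_rot: [[-0.707, -0.708, -0.007], [-0.708, 0.707, -0.003], [0.007, 0.003, -1.0]]
wrist_force: [-0.4, 0.1, -1.7]
gripper_width: 0.641
gripper_force: 30.0
time_s: 16.75
tcp_pos: [0.5353, 0.1584, 0.0063]
ee_rot: [[-0.705, -0.71, -0.0], [-0.71, 0.705, -0.0], [0.0, 0.0, -1.0]]
wrist_force: [0.2, 0.3, -0.0]
gripper_width: 0.647
gripper_force: 30.0
shift [ 0.012 -0.021 -0.007] turn 0.0 n>= 1.0 yaw -134.8 t 16.75 tcp [0.5353 0.1584 0.0063]
```

```bash
python3 -m pendant '[[[0,0,0,0],[0,0,0,0],[0,0,0,0],[0,0,0,0]]]' 0
python3 -m pendant '[[[0,0,0,-0.393],[0,0,0,-0.393],[0,0,0,-0.393],[0,0,0,-0.393],[0,0,0,-0.393],[0,0,0,-0.393]]]' 
python3 -m pendant '[[[0,0,0,-0.392],[0,0,0,-0.392],[0,0,0,-0.392],[0,0,0,-0.392],[0,0,0,-0.392],[0,0,0,-0.392],[0,0,0,-0.392]]]'
python3 -m pendant '[[[0,0,0,0],[0,0,0,0],[0,0,0,0],[0,0,0,0],[0,0,0,0],[0,0,0,0]]]' 1
python3 -m pendant '[[[0,0,-0.4,0],[0,0,-0.8,0],[0,0,-0.8,0]]]'
python3 -m pendant '[[[0,0,-0.6,0],[0,0,-0.7,0],[0,0,-0.7,0]]]'
python3 -c "
from h import *
go(.5920,-.0208,.155)"
```

```text
time_s: 17.15
tcp_pos: [0.5353, 0.1584, 0.0067]
ee_rot: [[-0.705, -0.71, 0.0], [-0.71, 0.705, 0.0], [-0.001, -0.0, -1.0]]
wrist_force: [-0.7, -0.2, 0.4]
gripper_width: 0.923
gripper_force: 0.0
time_s: 17.75
tcp_pos: [0.5353, 0.1584, 0.0066]
ee_rot: [[0.007, -1.0, 0.0], [-1.0, -0.007, 0.0], [-0.0, -0.0, -1.0]]
wrist_force: [0.9, -0.7, 0.5]
gripper_width: 1.001
gripper_force: 0.0
time_s: 18.45
tcp_pos: [0.5352, 0.1583, 0.0066]
ee_rot: [[0.709, -0.705, 0.0], [-0.705, -0.709, 0.0], [0.0, -0.0, -1.0]]
wrist_force: [-0.5, 0.2, 0.3]
gripper_width: 1.005
gripper_force: 0.0
time_s: 19.05
tcp_pos: [0.5352, 0.1583, 0.0065]
ee_rot: [[0.709, -0.705, 0.0], [-0.705, -0.709, 0.0], [0.0, -0.0, -1.0]]
wrist_force: [-0.7, 0.7, -1.3]
gripper_width: 0.654
gripper_force: 30.0
time_s: 19.35
tcp_pos: [0.5389, 0.1602, 0.0921]
ee_rot: [[0.71, -0.704, 0.011], [-0.704, -0.71, 0.005], [0.004, -0.011, -1.0]]
wrist_force: [1.4, 0.4, 0.3]
gripper_width: 0.652
gripper_force: 30.0
time_s: 19.65
tcp_pos: [0.537, 0.1593, 0.1598]
ee_rot: [[0.709, -0.705, 0.007], [-0.705, -0.709, 0.004], [0.002, -0.007, -1.0]]
wrist_force: [0.7, 0.1, -0.6]
gripper_width: 0.656
gripper_force: 30.0
shift [1.659 0.89  0.046] turn 0.0 n>= 4.0 yaw -44.8 t 19.65 tcp [0.537  0.1593 0.1598]
```

```bash
python3 -m pendant '[[[0.4,0.22,0,0],[0.83,0.445,0,0]]]'
python3 -m pendant '[[[0.4,0.22,0,0],[0.83,0.445,0,0],[0.83,0.445,0,0],[0.83,0.445,0,0],[0.83,0.445,0,0],[0.83,0.445,0,0]]]'
python3 -c "
from h import *
go(.5920,-.0208,.105)"
```

```text
time_s: 19.85
tcp_pos: [0.5618, 0.0683, 0.1551]
ee_rot: [[0.711, -0.703, -0.002], [-0.703, -0.711, -0.0], [-0.001, 0.002, -1.0]]
wrist_force: [1.5, -0.8, -0.2]
gripper_width: 0.653
gripper_force: 30.0
time_s: 20.45
tcp_pos: [0.5896, -0.0208, 0.1559]
ee_rot: [[0.71, -0.704, -0.001], [-0.704, -0.71, 0.0], [-0.001, 0.001, -1.0]]
wrist_force: [-0.2, 0.8, 0.0]
gripper_width: 0.656
gripper_force: 30.0
shift [ 0.018 -0.017  0.509] turn 0.0 n>= 2.0 yaw -44.8 t 20.45 tcp [ 0.5896 -0.0208  0.1559]
```

```bash
python3 -m pendant '[[[0.018,-0.017,0,0],[0.018,-0.017,0.1,0],[0.018,-0.017,0.2,0],[0.018,-0.017,0.3,0],[0.018,-0.017,0.3,0],[0.018,-0.017,0.3,0]]]'
python3 -c "
from h import *
go(.5920,-.0208,.085)"
python3 -m pendant '[[[0,0,0.1,0],[0,0,0.2,0],[0,0,0.3,0],[0,0,0.4,0],[0,0,0.4,0]]]'
```

```text
time_s: 21.05
tcp_pos: [0.5924, -0.022, 0.1259]
ee_rot: [[0.709, -0.705, -0.001], [-0.705, -0.709, -0.0], [-0.0, 0.001, -1.0]]
wrist_force: [0.2, 0.4, -0.1]
gripper_width: 0.656
gripper_force: 30.0
shift [-0.011 -0.006  0.409] turn 0.0 n>= 1.0 yaw -44.8 t 21.05 tcp [ 0.5924 -0.022   0.1259]
time_s: 21.55
tcp_pos: [0.5916, -0.0216, 0.0843]
ee_rot: [[0.709, -0.706, -0.003], [-0.706, -0.709, 0.0], [-0.002, 0.002, -1.0]]
wrist_force: [-0.1, 4.1, -3.3]
gripper_width: 0.654
gripper_force: 30.0
```

```bash
python3 -m pendant '[[[-0.006,-0.006,0.06,0],[-0.006,-0.006,0.1,0],[-0.006,-0.006,0.1,0]]]'
python3 -m pendant '[[[0,0,0,0],[0,0,0,0],[0,0,0,0],[0,0,0,0]]]' 0
python3 -m pendant '[[[0,0,-0.4,0],[0,0,-0.9,0],[0,0,-0.9,0]]]'
python3 -m pendant '[[[0,0,-0.4,0],[-0.4,-0.3,-0.4,0],[-0.88,-0.64,-0.4,0],[-0.88,-0.64,-0.4,0]]]'
python3 -m pendant '[[[-0.44,-0.32,0,0],[-0.88,-0.64,0,0],[-0.88,-0.64,0,0]]]'
python3 -m pendant '[[[-0.44,-0.32,0,0],[-0.88,-0.64,0,0],[-0.88,-0.64,0,0]]]'
python3 -m pendant '[[[-0.44,-0.32,0,0],[-0.88,-0.64,0,0],[-0.88,-0.64,0,0],[-0.88,-0.64,0,0]]]'
python3 - <<'E'
from h import *
go(.523,.409,.2)
c,im=shot("wrist","w5");ct,t=shot("top","top5")
print(w2p(c,(.523,.409,.006)))
hsv=cv2.cvtColor(im,cv2.COLOR_RGB2HSV)
m=(((hsv[...,0]<6)|(hsv[...,0]>174))&(hsv[...,1]>150)&(hsv[...,2]>60)).astype(np.uint8)
n,l,st,ce=cv2.connectedComponentsWithStats(m)
for i in range(1,n):
    if st[i,4]>150:print(st[i],ce[i].round(1))
b=cv2.resize(t[160:320,280:510,::-1],None,fx=3.4,fy=3.4,interpolation=cv2.INTER_CUBIC)
cv2.imwrite("pics/t5.png",b)
E
```

```text
time_s: 21.85
tcp_pos: [0.5923, -0.0213, 0.0758]
ee_rot: [[0.709, -0.705, -0.001], [-0.705, -0.709, -0.0], [-0.001, 0.001, -1.0]]
wrist_force: [-0.7, 0.4, -1.2]
gripper_width: 0.656
gripper_force: 30.0
time_s: 22.25
tcp_pos: [0.5928, -0.0213, 0.0768]
ee_rot: [[0.709, -0.705, 0.001], [-0.705, -0.709, -0.0], [0.001, -0.0, -1.0]]
wrist_force: [0.9, -0.7, 0.3]
gripper_width: 0.928
gripper_force: 0.0
time_s: 22.55
tcp_pos: [0.5975, -0.0209, 0.1746]
ee_rot: [[0.71, -0.704, 0.016], [-0.704, -0.71, 0.001], [0.011, -0.012, -1.0]]
wrist_force: [1.4, -0.4, 0.1]
gripper_width: 0.993
gripper_force: 0.0
time_s: 22.95
tcp_pos: [0.5749, 0.0899, 0.2071]
ee_rot: [[0.712, -0.702, 0.002], [-0.702, -0.712, 0.001], [0.0, -0.002, -1.0]]
wrist_force: [0.9, 0.2, -0.1]
gripper_width: 0.999
gripper_force: 0.0
time_s: 23.25
tcp_pos: [0.5577, 0.1976, 0.2065]
ee_rot: [[0.712, -0.702, 0.001], [-0.702, -0.712, 0.001], [0.0, -0.001, -1.0]]
wrist_force: [0.5, -0.6, -0.5]
gripper_width: 1.001
gripper_force: 0.0
time_s: 23.55
tcp_pos: [0.5404, 0.3049, 0.2062]
ee_rot: [[0.712, -0.702, 0.001], [-0.702, -0.712, 0.001], [-0.0, -0.001, -1.0]]
wrist_force: [0.3, -0.4, 0.1]
gripper_width: 1.0
gripper_force: 0.0
time_s: 23.95
tcp_pos: [0.5233, 0.4092, 0.2057]
ee_rot: [[0.71, -0.704, -0.001], [-0.704, -0.71, -0.001], [0.0, 0.001, -1.0]]
wrist_force: [0.7, -0.3, -1.2]
gripper_width: 1.0
gripper_force: 0.0
shift [-0.001  0.004  0.057] turn 0.0 n>= 1.0 yaw -44.8 t 23.95 tcp [0.5233 0.4092 0.2057]
[321.83490867 198.83138472]
[ 239    0   83   69 2294] [279.7  33.7]
[290 175  51  49 781] [313.8 200.6]
[567 282  34  19 253] [587.5 292.8]
```

View pics/t5.png

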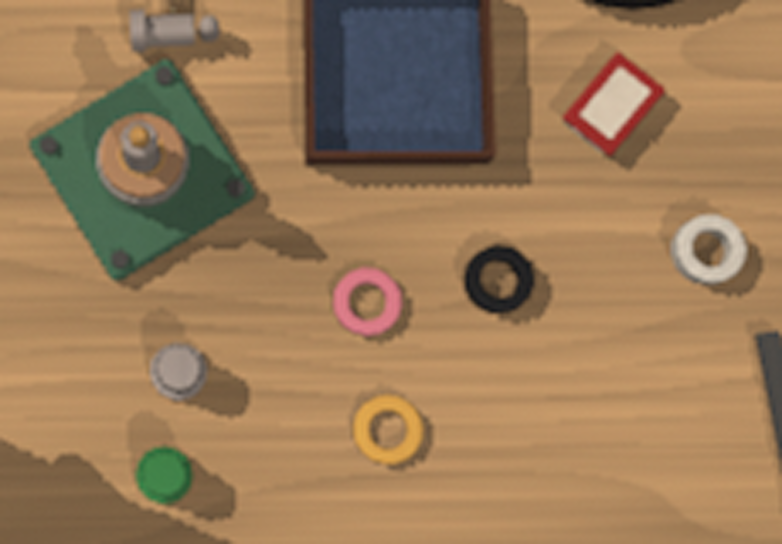

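Tan is seated on grey. Red sits about 7 px left of where I predicted, so I'll shift -7 mm in tool y, descend and double-grip.

```bash
python3 -m pendant '[[[-0.005,-0.07,0.3,0],[-0.005,-0.07,0.7,0],[-0.005,-0.07,1,0]]]' 0
python3 -m pendant '[[[0,0,0.5,0],[0,0,0.97,0],[0,0,1,0],[0,0,1,0],[0,0,1,0]]]'
python3 -c "
from h import *
go(.523,.409,.0035)"
```

```text
time_s: 24.35
tcp_pos: [0.5283, 0.4112, 0.1049]
ee_rot: [[0.707, -0.707, -0.001], [-0.707, -0.707, -0.001], [-0.0, 0.002, -1.0]]
wrist_force: [-0.0, 0.3, -0.3]
gripper_width: 1.003
gripper_force: 0.0
time_s: 24.85
tcp_pos: [0.5294, 0.414, 0.009]
ee_rot: [[0.708, -0.706, 0.002], [-0.706, -0.708, 0.002], [0.0, -0.003, -1.0]]
wrist_force: [-0.1, -0.2, 1.6]
gripper_width: 0.997
gripper_force: 0.0
shift [-0.01   0.08   0.054] turn 0.0 n>= 1.0 yaw -44.9 t 24.85 tcp [0.5294 0.414  0.009 ]
```

```bash
python3 -m pendant '[[[0,0,0.03,0],[0,0,0.045,0],[0,0,0.045,0]]]'
python3 -m pendant '[[[0,0,0,0],[0,0,0,0],[0,0,0,0],[0,0,0,0],[0,0,0,0],[0,0,0,0]]]' 1
python3 -m pendant '[[[0,0,0,0],[0,0,0,0],[0,0,0,0],[0,0,0,0]]]' 0
python3 -m pendant '[[[0,0,0,0.393],[0,0,0,0.393],[0,0,0,0.393],[0,0,0,0.393],[0,0,0,0.393],[0,0,0,0.393]]]' 
python3 -m pendant '[[[0,0,0,0.392],[0,0,0,0.392],[0,0,0,0.392],[0,0,0,0.392],[0,0,0,0.392],[0,0,0,0.392],[0,0,0,0.392]]]'
python3 -m pendant '[[[0,0,0,0],[0,0,0,0],[0,0,0,0],[0,0,0,0],[0,0,0,0],[0,0,0,0]]]' 1
python3 -m pendant '[[[0,0,-0.4,0],[0,0,-0.8,0],[0,0,-0.8,0]]]'
python3 -m pendant '[[[0,0,-0.6,0],[0,0,-0.7,0],[0,0,-0.7,0]]]'
python3 -c "
from h import *
go(.5920,-.0208,.155)"
```

```text
time_s: 25.15
tcp_pos: [0.5282, 0.414, 0.0026]
ee_rot: [[0.709, -0.705, 0.0], [-0.705, -0.709, 0.001], [-0.0, -0.001, -1.0]]
wrist_force: [-0.7, 0.8, -0.2]
gripper_width: 1.0
gripper_force: 0.0
time_s: 25.75
tcp_pos: [0.5281, 0.4139, 0.0019]
ee_rot: [[0.709, -0.705, -0.0], [-0.705, -0.709, -0.0], [0.0, 0.0, -1.0]]
wrist_force: [0.2, -0.2, -0.2]
gripper_width: 0.544
gripper_force: 30.2
time_s: 26.15
tcp_pos: [0.5281, 0.4139, 0.0019]
ee_rot: [[0.709, -0.705, -0.0], [-0.705, -0.709, -0.0], [-0.0, 0.0, -1.0]]
wrist_force: [0.1, -0.5, -0.4]
gripper_width: 0.817
gripper_force: 0.0
time_s: 26.75
tcp_pos: [0.5281, 0.4139, 0.0019]
ee_rot: [[-0.001, -1.0, -0.0], [-1.0, 0.001, -0.0], [0.0, 0.0, -1.0]]
wrist_force: [0.1, -0.4, 1.0]
gripper_width: 1.003
gripper_force: 0.0
time_s: 27.45
tcp_pos: [0.5282, 0.414, 0.002]
ee_rot: [[-0.705, -0.71, 0.0], [-0.71, 0.705, 0.0], [-0.0, -0.0, -1.0]]
wrist_force: [-0.2, 0.4, -1.0]
gripper_width: 1.0
gripper_force: 0.0
time_s: 28.05
tcp_pos: [0.5282, 0.414, 0.0019]
ee_rot: [[-0.705, -0.71, -0.0], [-0.71, 0.705, -0.0], [0.0, 0.0, -1.0]]
wrist_force: [0.3, -0.1, 1.6]
gripper_width: 0.543
gripper_force: 30.3
time_s: 28.35
tcp_pos: [0.5314, 0.417, 0.089]
ee_rot: [[-0.704, -0.711, 0.01], [-0.711, 0.704, 0.009], [-0.013, -0.001, -1.0]]
wrist_force: [0.0, -0.3, 0.0]
gripper_width: 0.532
gripper_force: 30.0
time_s: 28.65
tcp_pos: [0.5298, 0.4156, 0.1565]
ee_rot: [[-0.704, -0.71, 0.006], [-0.71, 0.704, 0.006], [-0.009, 0.0, -1.0]]
wrist_force: [0.6, 0.7, 0.5]
gripper_width: 0.537
gripper_force: 30.0
shift [ 2.66  -3.515 -0.008] turn 0.0 n>= 9.0 yaw -134.8 t 28.65 tcp [0.5298 0.4156 0.1565]
```

```bash
python3 -m pendant '[[[0.3,-0.4,0,0],[0.665,-0.88,0,0],[0.665,-0.88,0,0]]]'
python3 -m pendant '[[[0.3,-0.4,0,0],[0.665,-0.88,0,0],[0.665,-0.88,0,0]]]'
python3 -m pendant '[[[0.3,-0.4,0,0],[0.665,-0.88,0,0],[0.665,-0.88,0,0]]]'
python3 -m pendant '[[[0.3,-0.4,0,0],[0.665,-0.88,0,0],[0.665,-0.88,0,0],[0.665,-0.88,0,0],[0.665,-0.88,0,0],[0.665,-0.88,0,0]]]'
python3 -c "
from h import *
go(.5922,-.0207,.105)"
```

```text
time_s: 28.95
tcp_pos: [0.5428, 0.3002, 0.1506]
ee_rot: [[-0.707, -0.707, -0.004], [-0.707, 0.707, -0.002], [0.004, 0.001, -1.0]]
wrist_force: [0.7, 0.5, -0.4]
gripper_width: 0.535
gripper_force: 30.0
time_s: 29.25
tcp_pos: [0.5585, 0.1915, 0.1508]
ee_rot: [[-0.708, -0.707, -0.003], [-0.707, 0.708, -0.002], [0.003, 0.001, -1.0]]
wrist_force: [-0.4, 0.8, -0.6]
gripper_width: 0.536
gripper_force: 30.0
time_s: 29.55
tcp_pos: [0.5744, 0.0829, 0.1509]
ee_rot: [[-0.708, -0.707, -0.002], [-0.707, 0.708, -0.001], [0.002, 0.001, -1.0]]
wrist_force: [-0.5, 0.9, 0.0]
gripper_width: 0.536
gripper_force: 30.0
time_s: 30.15
tcp_pos: [0.5904, -0.0213, 0.1517]
ee_rot: [[-0.703, -0.711, -0.0], [-0.711, 0.703, 0.0], [0.0, 0.0, -1.0]]
wrist_force: [-0.5, 0.3, 0.1]
gripper_width: 0.532
gripper_force: 30.0
shift [-0.017 -0.009  0.467] turn 0.0 n>= 1.0 yaw -134.7 t 30.15 tcp [ 0.5904 -0.0213  0.1517]
```

```bash
python3 -m pendant '[[[-0.017,-0.009,0,0],[-0.017,-0.009,0.1,0],[-0.017,-0.009,0.2,0],[-0.017,-0.009,0.3,0],[-0.017,-0.009,0.3,0],[-0.017,-0.009,0.3,0]]]'
python3 -m pendant '[[[0,0,0.1,0],[0,0,0.2,0],[0,0,0.3,0],[0,0,0.37,0],[0,0,0.37,0]]]'
```

```text
time_s: 30.75
tcp_pos: [0.5921, -0.0224, 0.1213]
ee_rot: [[-0.705, -0.71, -0.001], [-0.71, 0.705, -0.0], [0.001, 0.0, -1.0]]
wrist_force: [-0.3, 0.2, 0.0]
gripper_width: 0.537
gripper_force: 30.0
time_s: 31.25
tcp_pos: [0.5919, -0.0216, 0.0835]
ee_rot: [[-0.705, -0.709, -0.001], [-0.709, 0.705, 0.001], [0.0, 0.001, -1.0]]
wrist_force: [0.0, 4.9, -2.4]
gripper_width: 0.536
gripper_force: 30.0
```

```bash
python3 -m pendant '[[[-0.006,0.006,0,0],[-0.006,0.006,0,0]]]'
python3 -m pendant '[[[0,0,0,0],[0,0,0,0],[0,0,0,0],[0,0,0,0]]]' 0
python3 -m pendant '[[[0,0,-0.4,0],[0,0,-0.9,0],[0.4,0.02,-0.9,0],[0.84,0.046,-0.9,0],[0.84,0.046,-0.9,0]]]'
python3 -m pendant '[[[0.42,0.023,0,0],[0.84,0.046,0,0]]]'
python3 -m pendant '[[[0.42,0.023,0,0],[0.84,0.046,0,0],[0.84,0.046,0,0],[0.84,0.046,0,0],[0.84,0.046,0,0]]]'
cat >> h.py <<'E'
def blob(im,lo,hi,amin=150):
    m=cv2.inRange(cv2.cvtColor(im,cv2.COLOR_RGB2HSV),lo,hi)
    n,l,st,ce=cv2.connectedComponentsWithStats(m)
    for i in range(1,n):
        if st[i,4]>amin:print("bbox c",st[i,0]+st[i,2]/2-.5,st[i,1]+st[i,3]/2-.5,"wh",st[i,2:5])
E
python3 - <<'E'
from h import *
go(.4045,-.19,.0035)
c,im=shot("wrist","w6");ct,t=shot("top","top6")
print(w2p(c,(.4045,-.19,.009)))
blob(im,(21,190,80),(33,255,255))
print("top",w2p(ct,(.592,-.0207,.063)));blob(t[170:250,290:350],(0,170,90),(8,255,255),20)
E
```

```text
time_s: 31.45
tcp_pos: [0.5919, -0.0215, 0.0845]
ee_rot: [[-0.705, -0.709, -0.001], [-0.709, 0.705, -0.0], [0.001, 0.001, -1.0]]
wrist_force: [0.8, 2.2, -3.1]
gripper_width: 0.536
gripper_force: 30.0
time_s: 31.85
tcp_pos: [0.5924, -0.0219, 0.0853]
ee_rot: [[-0.705, -0.709, 0.0], [-0.709, 0.705, -0.0], [-0.0, -0.001, -1.0]]
wrist_force: [-1.0, -0.1, -0.6]
gripper_width: 0.816
gripper_force: 0.0
time_s: 32.35
tcp_pos: [0.5258, -0.0801, 0.1755]
ee_rot: [[-0.707, -0.707, -0.002], [-0.707, 0.707, 0.0], [0.001, 0.002, -1.0]]
wrist_force: [0.4, 0.3, -0.5]
gripper_width: 1.0
gripper_force: 0.0
time_s: 32.55
tcp_pos: [0.467, -0.1347, 0.1751]
ee_rot: [[-0.704, -0.71, 0.001], [-0.71, 0.704, -0.0], [-0.0, -0.001, -1.0]]
wrist_force: [-0.1, -0.4, 1.0]
gripper_width: 0.999
gripper_force: 0.0
time_s: 33.05
tcp_pos: [0.4058, -0.1904, 0.1753]
ee_rot: [[-0.704, -0.71, 0.001], [-0.71, 0.704, -0.0], [-0.001, -0.001, -1.0]]
wrist_force: [-0.3, -0.3, -0.1]
gripper_width: 1.001
gripper_force: 0.0
shift [0.007 0.014 1.718] turn 0.0 n>= 4.0 yaw -134.8 t 33.05 tcp [ 0.4058 -0.1904  0.1753]
[323.18854425 205.39926342]
bbox c 322.5 206.5 wh [  56   56 1626]
top [320.95268524 204.011973  ]
bbox c 30.5 36.0 wh [ 20  17 123]
```

```bash
python3 -m pendant '[[[0.007,0.005,0.4,0],[0.007,0.005,0.85,0],[0.007,0.005,0.85,0]]]'
python3 -m pendant '[[[0,0,0.4,0],[0,0,0.75,0],[0,0,0.86,0],[0,0,0.86,0],[0,0,0.86,0]]]'
python3 -m pendant '[[[0,0,0,0],[0,0,0,0],[0,0,0,0],[0,0,0,0],[0,0,0,0],[0,0,0,0]]]' 1
python3 -m pendant '[[[0,0,0,0],[0,0,0,0],[0,0,0,0],[0,0,0,0]]]' 0
python3 -m pendant '[[[0,0,0,-0.393],[0,0,0,-0.393],[0,0,0,-0.393],[0,0,0,-0.393],[0,0,0,-0.393],[0,0,0,-0.393]]]' 
python3 -m pendant '[[[0,0,0,-0.392],[0,0,0,-0.392],[0,0,0,-0.392],[0,0,0,-0.392],[0,0,0,-0.392],[0,0,0,-0.392],[0,0,0,-0.392]]]'
python3 -m pendant '[[[0,0,0,0],[0,0,0,0],[0,0,0,0],[0,0,0,0],[0,0,0,0],[0,0,0,0]]]' 1
python3 -m pendant '[[[0,0,-0.4,0],[0,0,-0.8,0],[0,0,-0.8,0]]]'
python3 -m pendant '[[[0,0,-0.6,0],[0,0,-0.72,0],[0,0,-0.72,0]]]'
python3 -c "
from h import *
go(.5923,-.0207,.155)"
```

```text
time_s: 33.45
tcp_pos: [0.4002, -0.1894, 0.0853]
ee_rot: [[-0.705, -0.709, -0.013], [-0.709, 0.705, 0.002], [0.007, 0.011, -1.0]]
wrist_force: [-0.0, 0.6, -0.3]
gripper_width: 0.997
gripper_force: 0.0
time_s: 33.95
tcp_pos: [0.406, -0.1906, 0.0053]
ee_rot: [[-0.704, -0.711, 0.002], [-0.711, 0.704, -0.001], [-0.001, -0.002, -1.0]]
wrist_force: [-0.3, 0.3, 0.2]
gripper_width: 1.001
gripper_force: 0.0
time_s: 34.55
tcp_pos: [0.404, -0.1906, 0.004]
ee_rot: [[-0.705, -0.71, 0.0], [-0.71, 0.705, -0.0], [-0.0, -0.0, -1.0]]
wrist_force: [0.1, 0.4, 1.4]
gripper_width: 0.536
gripper_force: 16.7
time_s: 34.95
tcp_pos: [0.404, -0.1906, 0.0039]
ee_rot: [[-0.705, -0.709, -0.0], [-0.709, 0.705, 0.0], [0.0, 0.0, -1.0]]
wrist_force: [0.8, 0.0, -0.3]
gripper_width: 0.816
gripper_force: 0.0
time_s: 35.55
tcp_pos: [0.4041, -0.1906, 0.0039]
ee_rot: [[0.007, -1.0, -0.0], [-1.0, -0.007, -0.0], [0.0, 0.0, -1.0]]
wrist_force: [0.8, 0.1, 0.1]
gripper_width: 0.999
gripper_force: 0.0
time_s: 36.25
tcp_pos: [0.404, -0.1906, 0.0039]
ee_rot: [[0.709, -0.705, -0.0], [-0.705, -0.709, -0.0], [-0.0, 0.0, -1.0]]
wrist_force: [-0.4, 0.3, 0.2]
gripper_width: 1.001
gripper_force: 0.0
time_s: 36.85
tcp_pos: [0.4041, -0.1906, 0.0039]
ee_rot: [[0.709, -0.705, 0.0], [-0.705, -0.709, 0.0], [0.0, -0.0, -1.0]]
wrist_force: [-0.8, -0.6, 0.1]
gripper_width: 0.539
gripper_force: 13.6
time_s: 37.15
tcp_pos: [0.408, -0.1913, 0.0886]
ee_rot: [[0.71, -0.704, 0.011], [-0.704, -0.71, -0.002], [0.009, -0.007, -1.0]]
wrist_force: [0.2, -0.1, -0.0]
gripper_width: 0.531
gripper_force: 30.0
time_s: 37.45
tcp_pos: [0.4063, -0.191, 0.159]
ee_rot: [[0.709, -0.705, 0.008], [-0.705, -0.709, -0.001], [0.006, -0.005, -1.0]]
wrist_force: [-0.5, 0.8, -0.7]
gripper_width: 0.529
gripper_force: 30.0
shift [ 0.119 -2.519  0.052] turn 0.0 n>= 6.0 yaw -44.8 t 37.45 tcp [ 0.4063 -0.191   0.159 ]
```

```bash
python3 -m pendant '[[[0.02,-0.42,0,0],[0.04,-0.84,0,0]]]'
python3 -m pendant '[[[0.02,-0.42,0,0],[0.04,-0.84,0,0]]]'
python3 -m pendant '[[[0.02,-0.42,0,0],[0.04,-0.84,0,0],[0.04,-0.84,0,0],[0.04,-0.84,0,0],[0.04,-0.84,0,0],[0.04,-0.84,0,0]]]'
python3 -c "
from h import *
go(.5923,-.0205,.095)"
```

```text
time_s: 37.65
tcp_pos: [0.4655, -0.1336, 0.1551]
ee_rot: [[0.707, -0.707, -0.001], [-0.707, -0.707, 0.0], [-0.001, 0.001, -1.0]]
wrist_force: [0.9, -1.4, -0.9]
gripper_width: 0.53
gripper_force: 30.0
time_s: 37.85
tcp_pos: [0.5283, -0.076, 0.1543]
ee_rot: [[0.709, -0.706, -0.003], [-0.706, -0.709, 0.0], [-0.002, 0.002, -1.0]]
wrist_force: [0.6, -0.8, -0.7]
gripper_width: 0.525
gripper_force: 30.0
time_s: 38.45
tcp_pos: [0.5892, -0.0213, 0.1556]
ee_rot: [[0.708, -0.706, -0.001], [-0.706, -0.708, -0.0], [-0.001, 0.001, -1.0]]
wrist_force: [0.4, -0.1, 0.1]
gripper_width: 0.533
gripper_force: 30.0
shift [ 0.016 -0.028  0.606] turn 0.0 n>= 2.0 yaw -44.9 t 38.45 tcp [ 0.5892 -0.0213  0.1556]
```

```bash
python3 -m pendant '[[[0.016,-0.028,0,0],[0.016,-0.028,0.1,0],[0.016,-0.028,0.2,0],[0.016,-0.028,0.3,0],[0.016,-0.028,0.3,0],[0.016,-0.028,0.3,0]]]'
python3 -m pendant '[[[0,0,0.1,0],[0,0,0.2,0],[0,0,0.3,0],[0,0,0.36,0],[0,0,0.36,0]]]'
```

```text
time_s: 39.05
tcp_pos: [0.5932, -0.0197, 0.1254]
ee_rot: [[0.709, -0.705, -0.001], [-0.705, -0.709, -0.0], [-0.0, 0.001, -1.0]]
wrist_force: [0.4, -0.8, -0.3]
gripper_width: 0.529
gripper_force: 30.0
time_s: 39.55
tcp_pos: [0.5926, -0.0197, 0.0883]
ee_rot: [[0.709, -0.705, -0.003], [-0.705, -0.709, -0.0], [-0.002, 0.002, -1.0]]
wrist_force: [0.1, -0.1, -0.8]
gripper_width: 0.525
gripper_force: 30.0
```

```bash
python3 -m pendant '[[[0,0,0,0],[0,0,0,0],[0,0,0,0],[0,0,0,0]]]' 0
python3 -m pendant '[[[0,0,-0.4,0],[0,0,-0.9,0],[0.2,0.4,-0.9,0],[0.386,0.793,-0.9,0],[0.386,0.793,-0.9,0]]]'
python3 -m pendant '[[[0.193,0.397,0,0],[0.386,0.793,0,0]]]'
python3 -m pendant '[[[0.193,0.397,0,0],[0.386,0.793,0,0],[0.386,0.793,0,0],[0.386,0.793,0,0],[0.386,0.793,0,0]]]'
python3 - <<'E'
from h import *
go(.507,-.27,.005)
c,im=shot("wrist","w7");ct,t=shot("top","top7")
print(w2p(c,(.507,-.27,.015)))
blob(im[100:300,220:420],(0,0,0),(179,255,38),300)
print("top",w2p(ct,(.592,-.0205,.072)));blob(t[170:250,290:350],(20,150,90),(32,255,255),20)
E
```

```text
time_s: 39.95
tcp_pos: [0.5937, -0.0195, 0.0904]
ee_rot: [[0.709, -0.705, 0.001], [-0.705, -0.709, 0.0], [0.001, -0.001, -1.0]]
wrist_force: [0.7, -0.0, -1.1]
gripper_width: 0.805
gripper_force: 0.0
time_s: 40.45
tcp_pos: [0.563, -0.1062, 0.1808]
ee_rot: [[0.706, -0.708, 0.0], [-0.708, -0.706, 0.0], [0.0, -0.0, -1.0]]
wrist_force: [-0.6, 0.3, 0.8]
gripper_width: 0.994
gripper_force: 0.0
time_s: 40.65
tcp_pos: [0.5364, -0.1867, 0.1803]
ee_rot: [[0.711, -0.704, 0.001], [-0.704, -0.711, -0.0], [0.001, -0.001, -1.0]]
wrist_force: [0.5, -0.1, 0.4]
gripper_width: 0.999
gripper_force: 0.0
time_s: 41.15
tcp_pos: [0.5081, -0.2693, 0.18]
ee_rot: [[0.71, -0.705, 0.0], [-0.705, -0.71, 0.0], [0.0, -0.0, -1.0]]
wrist_force: [-0.1, -1.2, -0.5]
gripper_width: 1.001
gripper_force: 0.0
shift [-0.003  0.014  1.75 ] turn 0.0 n>= 4.0 yaw -44.8 t 41.15 tcp [ 0.5081 -0.2693  0.18  ]
[323.38955995 208.51763764]
top [320.8011475  203.17474302]
```

Run:
```python
from h import *
im=cv2.imread("pics/w7.png")[:,:,::-1];t=cv2.imread("pics/top7.png")[:,:,::-1]
blob(im[100:290,220:420],(0,0,0),(179,255,65),200)
print(im[208,290:360:6].tolist())
h=cv2.cvtColor(t,cv2.COLOR_RGB2HSV)
print(h[206,305:340:3].tolist());print(h[195:222:3,321].tolist())
```

```text
[[217, 158, 84], [81, 61, 40], [77, 58, 36], [154, 113, 62], [157, 114, 62], [129, 97, 53], [130, 94, 53], [205, 151, 79], [80, 62, 44], [80, 65, 43], [169, 122, 65], [169, 123, 64]]
[[67, 79, 106], [38, 31, 123], [17, 165, 199], [18, 167, 218], [8, 29, 97], [11, 38, 106], [16, 36, 92], [17, 136, 120], [18, 165, 147], [13, 113, 117], [44, 34, 82], [67, 73, 73]]
[[17, 127, 168], [17, 149, 182], [16, 144, 147], [13, 42, 147], [13, 34, 89], [18, 168, 220], [18, 165, 182], [12, 119, 131], [14, 31, 91]]
```

Run:
```python
from h import *
im=cv2.imread("pics/w7.png")[:,:,::-1]
blob(im[100:290,220:420],(0,0,0),(179,255,95),200)
cv2.imwrite("pics/w7c.png",cv2.resize(im[150:270,250:400,::-1],None,fx=3,fy=3))
```

```text
bbox c 12.5 35.0 wh [ 26  53 314]
bbox c 100.5 104.0 wh [  56   57 1811]
```

View pics/w7c.png

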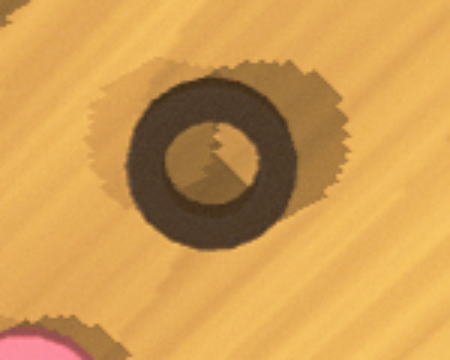

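The black ring's centre is at (320.7,204.4), about 4 px off prediction. I'll shift +3 mm in tool x and -2 mm in tool y, descend and double-grip.

```bash
python3 -m pendant '[[[0.031,-0.02,0.4,0],[0.031,-0.02,0.87,0],[0.031,-0.02,0.87,0]]]'
python3 -m pendant '[[[0,0,0.4,0],[0,0,0.75,0],[0,0,0.87,0],[0,0,0.87,0],[0,0,0.87,0]]]'
python3 -m pendant '[[[0,0,0,0],[0,0,0,0],[0,0,0,0],[0,0,0,0],[0,0,0,0],[0,0,0,0]]]' 1
python3 -m pendant '[[[0,0,0,0],[0,0,0,0],[0,0,0,0],[0,0,0,0]]]' 0
python3 -m pendant '[[[0,0,0,0.393],[0,0,0,0.393],[0,0,0,0.393],[0,0,0,0.393],[0,0,0,0.393],[0,0,0,0.393]]]' 
python3 -m pendant '[[[0,0,0,0.392],[0,0,0,0.392],[0,0,0,0.392],[0,0,0,0.392],[0,0,0,0.392],[0,0,0,0.392],[0,0,0,0.392]]]'
python3 -m pendant '[[[0,0,0,0],[0,0,0,0],[0,0,0,0],[0,0,0,0],[0,0,0,0],[0,0,0,0]]]' 1
python3 -m pendant '[[[0,0,-0.4,0],[0,0,-0.8,0],[0,0,-0.8,0]]]'
python3 -m pendant '[[[0,0,-0.6,0],[0,0,-0.75,0],[0,0,-0.75,0]]]'
python3 -c "
from h import *
go(.5923,-.0205,.155)"
```

```text
time_s: 41.55
tcp_pos: [0.5071, -0.268, 0.087]
ee_rot: [[0.709, -0.705, -0.013], [-0.705, -0.709, 0.005], [-0.013, 0.006, -1.0]]
wrist_force: [-2.3, -0.0, -0.7]
gripper_width: 0.999
gripper_force: 0.0
time_s: 42.05
tcp_pos: [0.5132, -0.271, 0.0081]
ee_rot: [[0.71, -0.704, 0.003], [-0.704, -0.71, -0.001], [0.003, -0.001, -1.0]]
wrist_force: [0.2, -0.8, 0.6]
gripper_width: 0.999
gripper_force: 0.0
time_s: 42.65
tcp_pos: [0.5113, -0.2707, 0.006]
ee_rot: [[0.709, -0.705, -0.0], [-0.705, -0.709, -0.0], [0.0, 0.0, -1.0]]
wrist_force: [-0.1, 0.7, 1.8]
gripper_width: 0.551
gripper_force: 30.1
time_s: 43.05
tcp_pos: [0.5113, -0.2707, 0.0058]
ee_rot: [[0.709, -0.705, -0.0], [-0.705, -0.709, 0.0], [-0.0, 0.0, -1.0]]
wrist_force: [-0.3, 0.5, -0.3]
gripper_width: 0.821
gripper_force: 0.0
time_s: 43.65
tcp_pos: [0.5113, -0.2707, 0.0059]
ee_rot: [[-0.001, -1.0, -0.0], [-1.0, 0.001, 0.0], [-0.0, 0.0, -1.0]]
wrist_force: [0.6, 0.3, -0.0]
gripper_width: 0.999
gripper_force: 0.0
time_s: 44.35
tcp_pos: [0.5113, -0.2707, 0.0059]
ee_rot: [[-0.705, -0.71, -0.0], [-0.71, 0.705, 0.0], [0.0, 0.0, -1.0]]
wrist_force: [0.1, -0.1, -0.3]
gripper_width: 1.001
gripper_force: 0.0
time_s: 44.95
tcp_pos: [0.5112, -0.2706, 0.0059]
ee_rot: [[-0.705, -0.71, -0.0], [-0.71, 0.705, 0.0], [0.0, 0.0, -1.0]]
wrist_force: [-0.5, 0.0, 0.3]
gripper_width: 0.548
gripper_force: 30.1
time_s: 45.25
tcp_pos: [0.5153, -0.272, 0.0918]
ee_rot: [[-0.704, -0.711, 0.011], [-0.711, 0.704, -0.004], [-0.005, -0.011, -1.0]]
wrist_force: [0.9, 0.5, 0.3]
gripper_width: 0.549
gripper_force: 30.0
time_s: 45.55
tcp_pos: [0.5138, -0.2715, 0.1652]
ee_rot: [[-0.704, -0.71, 0.009], [-0.71, 0.704, -0.003], [-0.004, -0.008, -1.0]]
wrist_force: [0.0, -0.0, -0.4]
gripper_width: 0.548
gripper_force: 30.0
shift [-2.335  1.211  0.102] turn 0.0 n>= 6.0 yaw -134.8 t 45.55 tcp [ 0.5138 -0.2715  0.1652]
```

```bash
python3 -m pendant '[[[-0.4,0.2,0,0],[-0.78,0.404,0,0]]]'
python3 -m pendant '[[[-0.4,0.2,0,0],[-0.78,0.404,0,0]]]'
python3 -m pendant '[[[-0.4,0.2,0,0],[-0.8,0.404,0,0],[-0.8,0.404,0,0],[-0.8,0.404,0,0],[-0.8,0.404,0,0],[-0.8,0.404,0,0]]]'
python3 -c "
from h import *
go(.5925,-.0203,.095)"
```

```text
time_s: 45.75
tcp_pos: [0.5369, -0.1865, 0.1597]
ee_rot: [[-0.707, -0.707, -0.002], [-0.707, 0.707, 0.001], [0.001, 0.002, -1.0]]
wrist_force: [1.2, 0.0, -0.4]
gripper_width: 0.549
gripper_force: 30.0
time_s: 45.95
tcp_pos: [0.5635, -0.1014, 0.1595]
ee_rot: [[-0.705, -0.709, -0.002], [-0.709, 0.705, 0.0], [0.001, 0.002, -1.0]]
wrist_force: [1.3, -0.4, -0.7]
gripper_width: 0.543
gripper_force: 30.0
time_s: 46.55
tcp_pos: [0.591, -0.019, 0.1605]
ee_rot: [[-0.706, -0.708, -0.001], [-0.708, 0.706, -0.0], [0.001, 0.001, -1.0]]
wrist_force: [0.1, -0.1, -0.7]
gripper_width: 0.546
gripper_force: 30.0
shift [-0.002 -0.02   0.655] turn 0.0 n>= 2.0 yaw -134.9 t 46.55 tcp [ 0.591  -0.019   0.1605]
```

```bash
python3 -m pendant '[[[-0.002,-0.02,0,0],[-0.002,-0.02,0.1,0],[-0.002,-0.02,0.2,0],[-0.002,-0.02,0.35,0],[-0.002,-0.02,0.35,0],[-0.002,-0.02,0.35,0]]]'
python3 -m pendant '[[[0,0,0.1,0],[0,0,0.2,0],[0,0,0.3,0],[0,0,0.3,0]]]'
```

```text
time_s: 47.15
tcp_pos: [0.5929, -0.0193, 0.1253]
ee_rot: [[-0.705, -0.71, -0.001], [-0.71, 0.705, -0.001], [0.001, 0.001, -1.0]]
wrist_force: [0.5, 0.7, 0.1]
gripper_width: 0.547
gripper_force: 30.0
time_s: 47.55
tcp_pos: [0.5918, -0.0193, 0.0938]
ee_rot: [[-0.705, -0.709, -0.004], [-0.709, 0.705, -0.0], [0.003, 0.003, -1.0]]
wrist_force: [-0.5, 0.4, -0.4]
gripper_width: 0.551
gripper_force: 30.0
```

```bash
python3 -m pendant '[[[0,0,0,0],[0,0,0,0],[0,0,0,0],[0,0,0,0]]]' 0
python3 -m pendant '[[[0,0,-0.4,0],[0,0,-0.9,0],[0.4,-0.3,-0.9,0],[0.82,-0.58,-0.9,0],[0.82,-0.58,-0.9,0]]]'
python3 -m pendant '[[[0.41,-0.29,0,0],[0.82,-0.58,0,0],[0.82,-0.58,0,0]]]'
python3 -m pendant '[[[0.41,-0.29,0,0],[0.82,-0.58,0,0],[0.82,-0.58,0,0]]]'
python3 -m pendant '[[[0.41,-0.29,0,0.393],[0.82,-0.58,0,0.393],[0.82,-0.58,0,0.393],[0.82,-0.58,0,0.393],[0.82,-0.58,0,0.393],[0.82,-0.58,0,0.393],[0.82,-0.58,0,0.393]]]'
python3 - <<'E'
from h import *
go(.526,-.415,.005,180)
c,im=shot("wrist","w8");ct,t=shot("top","top8")
print(w2p(c,(.526,-.415,.018)))
print("file tip",p2w(ct,506,260,.004))
print("top",w2p(ct,(.592,-.0205,.087)))
a=cv2.resize(im[100:300,200:440,::-1],None,fx=1.6,fy=1.6);b=cv2.resize(t[165:265,280:380,::-1],None,fx=3.2,fy=3.2)
cv2.imwrite("pics/m8.png",np.hstack([a,b]))
E
```

```text
time_s: 47.95
tcp_pos: [0.5935, -0.019, 0.0964]
ee_rot: [[-0.705, -0.71, 0.001], [-0.71, 0.705, 0.0], [-0.001, -0.001, -1.0]]
wrist_force: [-0.3, -0.8, -0.8]
gripper_width: 0.826
gripper_force: 0.0
time_s: 48.45
tcp_pos: [0.5753, -0.1222, 0.1867]
ee_rot: [[-0.709, -0.706, 0.001], [-0.706, 0.709, -0.0], [-0.0, -0.001, -1.0]]
wrist_force: [-0.1, 1.1, -0.3]
gripper_width: 0.997
gripper_force: 0.0
time_s: 48.75
tcp_pos: [0.5587, -0.2214, 0.186]
ee_rot: [[-0.709, -0.706, -0.0], [-0.706, 0.709, -0.001], [0.001, -0.0, -1.0]]
wrist_force: [0.6, -0.0, 0.0]
gripper_width: 1.002
gripper_force: 0.0
time_s: 49.05
tcp_pos: [0.5422, -0.3204, 0.1857]
ee_rot: [[-0.709, -0.706, -0.0], [-0.706, 0.709, -0.001], [0.001, -0.0, -1.0]]
wrist_force: [0.1, 0.2, -0.1]
gripper_width: 1.002
gripper_force: 0.0
time_s: 49.75
tcp_pos: [0.5271, -0.4146, 0.1859]
ee_rot: [[-1.0, -0.004, 0.0], [-0.004, 1.0, 0.0], [-0.0, 0.0, -1.0]]
wrist_force: [0.0, 0.6, 0.4]
gripper_width: 0.999
gripper_force: 0.0
shift [ 0.011 -0.005  1.809] turn 0.002 n>= 4.0 yaw -179.8 t 49.75 tcp [ 0.5271 -0.4146  0.1859]
[320.12179135 204.29008257]
file tip [ 0.46233522 -0.45657649  0.004     ]
top [320.69095867 201.74643458]
```

View pics/m8.png

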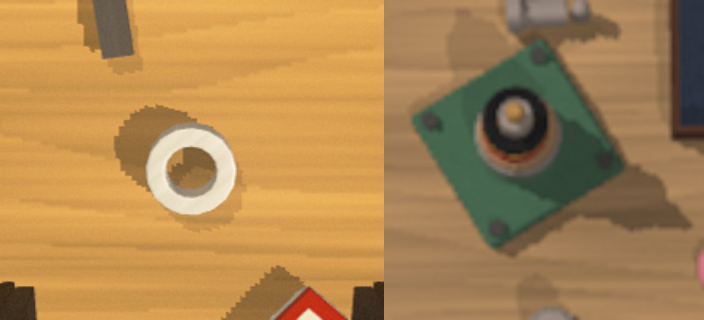

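The black spacer is down on the post. Silver's centre is at (319.4,208.1), so I'll shift (-2.2,-2.3) mm in the tool axes, descend and double-grip.

```bash
python3 -m pendant '[[[-0.022,-0.023,0.4,0],[-0.022,-0.023,0.9,0],[-0.022,-0.023,0.9,0]]]'
python3 -m pendant '[[[0,0,0.4,0],[0,0,0.75,0],[0,0,0.9,0],[0,0,0.9,0],[0,0,0.9,0]]]'
python3 -m pendant '[[[0,0,0,0],[0,0,0,0],[0,0,0,0],[0,0,0,0],[0,0,0,0],[0,0,0,0]]]' 1
python3 -m pendant '[[[0,0,0,0],[0,0,0,0],[0,0,0,0],[0,0,0,0]]]' 0
python3 -m pendant '[[[0,0,0,-0.393],[0,0,0,-0.393],[0,0,0,-0.393],[0,0,0,-0.393],[0,0,0,-0.393],[0,0,0,-0.393]]]' 
python3 -m pendant '[[[0,0,0,-0.392],[0,0,0,-0.392],[0,0,0,-0.392],[0,0,0,-0.392],[0,0,0,-0.392],[0,0,0,-0.392],[0,0,0,-0.392]]]'
python3 -m pendant '[[[0,0,0,0],[0,0,0,0],[0,0,0,0],[0,0,0,0],[0,0,0,0],[0,0,0,0]]]' 1
python3 -m pendant '[[[0,0,-0.4,0],[0,0,-0.8,0],[0,0,-0.8,0]]]'
python3 -m pendant '[[[0,0,-0.6,0],[0,0,-0.75,0],[0,0,-0.75,0]]]'
python3 -c "
from h import *
go(.5923,-.0205,.155)"
```

```text
time_s: 50.15
tcp_pos: [0.5244, -0.4143, 0.0883]
ee_rot: [[-1.0, -0.002, -0.013], [-0.002, 1.0, 0.009], [0.013, 0.009, -1.0]]
wrist_force: [-0.7, 1.2, -1.8]
gripper_width: 1.0
gripper_force: 0.0
time_s: 50.65
tcp_pos: [0.5304, -0.4185, 0.0082]
ee_rot: [[-1.0, -0.004, 0.003], [-0.004, 1.0, -0.002], [-0.003, -0.002, -1.0]]
wrist_force: [1.0, 0.2, 0.3]
gripper_width: 0.997
gripper_force: 0.0
time_s: 51.25
tcp_pos: [0.5288, -0.4175, 0.0059]
ee_rot: [[-1.0, -0.003, -0.0], [-0.003, 1.0, 0.0], [0.0, 0.0, -1.0]]
wrist_force: [-1.1, 0.2, 0.3]
gripper_width: 0.538
gripper_force: 2.6
time_s: 51.65
tcp_pos: [0.5288, -0.4176, 0.0059]
ee_rot: [[-1.0, -0.003, -0.0], [-0.003, 1.0, 0.0], [0.0, 0.0, -1.0]]
wrist_force: [-0.4, 1.1, 0.2]
gripper_width: 0.818
gripper_force: 0.0
time_s: 52.25
tcp_pos: [0.5289, -0.4176, 0.0059]
ee_rot: [[-0.702, -0.712, -0.0], [-0.712, 0.702, -0.0], [0.0, -0.0, -1.0]]
wrist_force: [0.1, 0.5, 0.4]
gripper_width: 1.0
gripper_force: 0.0
time_s: 52.95
tcp_pos: [0.5289, -0.4176, 0.0059]
ee_rot: [[0.002, -1.0, -0.0], [-1.0, -0.002, 0.0], [-0.0, 0.0, -1.0]]
wrist_force: [-0.3, -0.1, -0.4]
gripper_width: 1.0
gripper_force: 0.0
time_s: 53.55
tcp_pos: [0.5289, -0.4176, 0.0059]
ee_rot: [[0.002, -1.0, -0.0], [-1.0, -0.002, 0.0], [-0.0, 0.0, -1.0]]
wrist_force: [0.1, 0.6, 0.4]
gripper_width: 0.538
gripper_force: 1.1
time_s: 53.85
tcp_pos: [0.5326, -0.42, 0.093]
ee_rot: [[0.003, -1.0, 0.011], [-1.0, -0.004, -0.007], [0.007, -0.011, -1.0]]
wrist_force: [1.2, -0.6, 0.9]
gripper_width: 0.529
gripper_force: 30.0
time_s: 54.15
tcp_pos: [0.5311, -0.4191, 0.1662]
ee_rot: [[0.003, -1.0, 0.008], [-1.0, -0.003, -0.005], [0.005, -0.008, -1.0]]
wrist_force: [0.5, -0.3, -0.7]
gripper_width: 0.532
gripper_force: 30.0
shift [-3.985 -0.621  0.096] turn 0.0 n>= 9.0 yaw -89.9 t 54.15 tcp [ 0.5311 -0.4191  0.1662]
```

```bash
python3 -m pendant '[[[-0.5,-0.08,0,0],[-0.99,-0.155,0,0],[-0.99,-0.155,0,0]]]'
python3 -m pendant '[[[-0.5,-0.08,0,0],[-0.99,-0.155,0,0],[-0.99,-0.155,0,0]]]'
python3 -m pendant '[[[-0.5,-0.08,0,0],[-0.99,-0.155,0,0],[-0.99,-0.155,0,0]]]'
python3 -m pendant '[[[-0.5,-0.08,0,0],[-0.99,-0.155,0,0],[-0.99,-0.155,0,0],[-0.99,-0.155,0,0],[-0.99,-0.155,0,0],[-0.99,-0.155,0,0]]]'
python3 -c "
from h import *
go(.5925,-.0202,.095)"
```

```text
time_s: 54.45
tcp_pos: [0.5441, -0.3136, 0.1598]
ee_rot: [[0.007, -1.0, -0.002], [-1.0, -0.007, 0.002], [-0.002, 0.002, -1.0]]
wrist_force: [0.8, -0.5, 0.2]
gripper_width: 0.529
gripper_force: 30.0
time_s: 54.75
tcp_pos: [0.5597, -0.2149, 0.16]
ee_rot: [[0.007, -1.0, -0.001], [-1.0, -0.007, 0.001], [-0.001, 0.001, -1.0]]
wrist_force: [0.9, -0.4, -0.2]
gripper_width: 0.533
gripper_force: 30.0
time_s: 55.05
tcp_pos: [0.5752, -0.1164, 0.16]
ee_rot: [[0.007, -1.0, -0.001], [-1.0, -0.007, 0.001], [-0.001, 0.001, -1.0]]
wrist_force: [-0.4, -0.9, 0.7]
gripper_width: 0.529
gripper_force: 30.0
time_s: 55.65
tcp_pos: [0.5897, -0.0229, 0.1606]
ee_rot: [[0.0, -1.0, -0.001], [-1.0, -0.0, -0.0], [0.0, 0.001, -1.0]]
wrist_force: [0.3, -0.1, 0.1]
gripper_width: 0.527
gripper_force: 30.0
shift [-0.027 -0.028  0.656] turn 0.0 n>= 2.0 yaw -90.0 t 55.65 tcp [ 0.5897 -0.0229  0.1606]
```

```bash
python3 -m pendant '[[[-0.027,-0.026,0,0],[-0.027,-0.026,0.1,0],[-0.027,-0.026,0.2,0],[-0.027,-0.026,0.35,0],[-0.027,-0.026,0.35,0],[-0.027,-0.026,0.35,0]]]'
python3 -m pendant '[[[0,0,0.1,0],[0,0,0.2,0],[0,0,0.28,0],[0,0,0.28,0]]]'
```

```text
time_s: 56.25
tcp_pos: [0.5924, -0.019, 0.1253]
ee_rot: [[0.002, -1.0, -0.002], [-1.0, -0.002, -0.001], [0.001, 0.002, -1.0]]
wrist_force: [0.9, 0.8, -0.4]
gripper_width: 0.53
gripper_force: 30.0
time_s: 56.65
tcp_pos: [0.5915, -0.0189, 0.0961]
ee_rot: [[0.002, -1.0, -0.003], [-1.0, -0.002, -0.0], [0.0, 0.003, -1.0]]
wrist_force: [-0.1, -0.3, -1.0]
gripper_width: 0.527
gripper_force: 30.0
```

```bash
python3 -m pendant '[[[0,0,0,0],[0,0,0,0],[0,0,0,0],[0,0,0,0]]]' 0
python3 -m pendant '[[[0,0,-0.4,0],[0,0,-0.9,0],[0.05,0.4,-0.9,0],[0.13,0.73,-0.9,0],[0.13,0.73,-0.9,0]]]'
python3 -m pendant '[[[0.07,0.4,0,-0.393],[0.14,0.725,0,-0.393],[0.14,0.725,0,-0.393],[0.14,0.725,0,-0.393],[0.14,0.725,0,-0.393],[0.14,0.725,0,-0.393],[0.14,0.725,0,-0.393]]]' 0.35
python3 - <<'E'
from h import *
go(.446,-.046,.014)
c,im=shot("wrist","w9");ct,t=shot("top","top9")
print(w2p(c,(.446,-.046,.035)))
a=cv2.resize(im[100:300,200:440,::-1],None,fx=1.6,fy=1.6);b=cv2.resize(t[165:265,280:380,::-1],None,fx=3.2,fy=3.2)
cv2.imwrite("pics/m9.png",np.hstack([a,b]))
E
```

```text
time_s: 57.05
tcp_pos: [0.5929, -0.0187, 0.0984]
ee_rot: [[0.002, -1.0, 0.001], [-1.0, -0.002, 0.0], [-0.0, -0.001, -1.0]]
wrist_force: [-0.0, -0.1, -0.4]
gripper_width: 0.808
gripper_force: 0.0
time_s: 57.55
tcp_pos: [0.5158, -0.0326, 0.1887]
ee_rot: [[0.001, -1.0, -0.001], [-1.0, -0.001, 0.001], [-0.001, 0.001, -1.0]]
wrist_force: [0.3, -0.1, -0.6]
gripper_width: 1.0
gripper_force: 0.0
time_s: 58.25
tcp_pos: [0.4478, -0.0459, 0.1882]
ee_rot: [[0.709, -0.705, 0.001], [-0.705, -0.709, 0.0], [0.001, -0.001, -1.0]]
wrist_force: [-0.3, -0.0, -0.5]
gripper_width: 0.654
gripper_force: 0.0
shift [-0.013  0.014  1.742] turn 0.0 n>= 4.0 yaw -44.9 t 58.25 tcp [ 0.4478 -0.0459  0.1882]
[323.48272906 213.39246038]
```

View pics/m9.png

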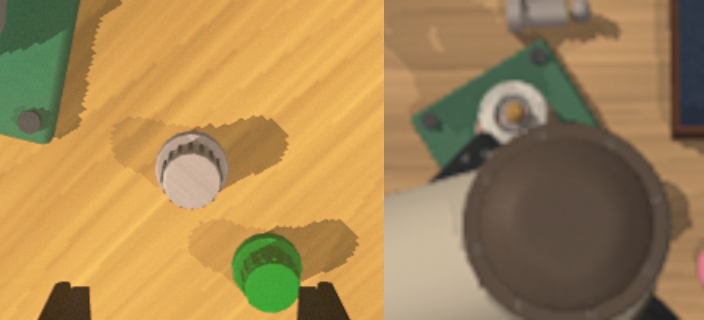

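The silver spacer is on the post. The cap's top is at (319.7,213.1), about 4 mm off in tool y. Correct, descend and double-grip it.

```bash
python3 -m pendant '[[[-0.013,-0.029,0.4,0],[-0.013,-0.029,0.87,0],[-0.013,-0.029,0.87,0]]]'
python3 -m pendant '[[[0,0,0.4,0],[0,0,0.75,0],[0,0,0.87,0],[0,0,0.87,0],[0,0,0.87,0]]]'
python3 -m pendant '[[[0,0,0,0],[0,0,0,0],[0,0,0,0],[0,0,0,0],[0,0,0,0],[0,0,0,0]]]' 1
python3 -m pendant '[[[0,0,0,0],[0,0,0,0],[0,0,0,0],[0,0,0,0]]]' 0.35
python3 -m pendant '[[[0,0,0,0.393],[0,0,0,0.393],[0,0,0,0.393],[0,0,0,0.393],[0,0,0,0.393],[0,0,0,0.393]]]' 
python3 -m pendant '[[[0,0,0,0.392],[0,0,0,0.392],[0,0,0,0.392],[0,0,0,0.392],[0,0,0,0.392],[0,0,0,0.392],[0,0,0,0.392]]]'
python3 -m pendant '[[[0,0,0,0],[0,0,0,0],[0,0,0,0],[0,0,0,0],[0,0,0,0],[0,0,0,0]]]' 1
python3 -m pendant '[[[0,0,-0.4,0],[0,0,-0.8,0],[0,0,-0.8,0]]]'
python3 -m pendant '[[[0,0,-0.5,0],[0,0,-0.7,0],[0,0,-0.7,0],[0,0,-0.7,0]]]'
python3 -c "
from h import *
go(.592,-.0203,.165)"
```

```text
time_s: 58.65
tcp_pos: [0.4438, -0.0439, 0.0962]
ee_rot: [[0.707, -0.707, -0.013], [-0.707, -0.707, -0.002], [-0.008, 0.011, -1.0]]
wrist_force: [-1.4, -1.0, 0.2]
gripper_width: 0.651
gripper_force: 0.0
time_s: 59.15
tcp_pos: [0.4501, -0.0428, 0.0155]
ee_rot: [[0.709, -0.705, 0.003], [-0.705, -0.709, 0.0], [0.002, -0.002, -1.0]]
wrist_force: [0.5, 0.5, 1.1]
gripper_width: 0.644
gripper_force: 0.0
time_s: 59.75
tcp_pos: [0.4482, -0.0432, 0.0143]
ee_rot: [[0.709, -0.705, -0.0], [-0.705, -0.709, -0.0], [0.0, 0.0, -1.0]]
wrist_force: [-2.5, -0.7, 6.9]
gripper_width: 0.339
gripper_force: 30.0
time_s: 60.15
tcp_pos: [0.4483, -0.0431, 0.0138]
ee_rot: [[0.709, -0.705, -0.0], [-0.705, -0.709, -0.0], [-0.0, 0.0, -1.0]]
wrist_force: [0.2, -0.0, 0.3]
gripper_width: 0.599
gripper_force: 0.0
time_s: 60.75
tcp_pos: [0.4483, -0.0431, 0.0138]
ee_rot: [[-0.001, -1.0, -0.0], [-1.0, 0.001, 0.0], [-0.0, 0.0, -1.0]]
wrist_force: [0.2, -0.5, -0.1]
gripper_width: 0.652
gripper_force: 0.0
time_s: 61.45
tcp_pos: [0.4484, -0.0431, 0.0138]
ee_rot: [[-0.705, -0.71, -0.0], [-0.71, 0.705, 0.0], [0.0, 0.0, -1.0]]
wrist_force: [0.4, -0.6, -0.7]
gripper_width: 0.65
gripper_force: 0.0
time_s: 62.05
tcp_pos: [0.4483, -0.0431, 0.014]
ee_rot: [[-0.705, -0.71, -0.0], [-0.71, 0.705, 0.0], [-0.0, 0.0, -1.0]]
wrist_force: [0.8, 0.1, -1.2]
gripper_width: 0.337
gripper_force: 30.0
time_s: 62.35
tcp_pos: [0.4521, -0.0424, 0.0985]
ee_rot: [[-0.704, -0.71, 0.011], [-0.711, 0.704, 0.002], [-0.009, -0.007, -1.0]]
wrist_force: [0.5, 0.7, -1.2]
gripper_width: 0.338
gripper_force: 30.0
time_s: 62.75
tcp_pos: [0.4474, -0.0431, 0.1629]
ee_rot: [[-0.705, -0.709, -0.002], [-0.709, 0.705, 0.001], [0.001, 0.002, -1.0]]
wrist_force: [-0.3, -1.0, -1.3]
gripper_width: 0.334
gripper_force: 30.0
shift [-1.181 -0.865 -0.023] turn 0.0 n>= 3.0 yaw -134.8 t 62.75 tcp [ 0.4474 -0.0431  0.1629]
```

```bash
python3 -m pendant '[[[-0.3,-0.22,0,0],[-0.59,-0.433,0,0]]]'
python3 -m pendant '[[[-0.3,-0.22,0,0],[-0.6,-0.435,0,0],[-0.6,-0.435,0,0],[-0.6,-0.435,0,0],[-0.6,-0.435,0,0],[-0.6,-0.435,0,0],[-0.6,-0.435,0,0]]]'
python3 -c "
from h import *
go(.592,-.0203,.14)"
```

```text
time_s: 62.95
tcp_pos: [0.5198, -0.0319, 0.1619]
ee_rot: [[-0.705, -0.709, -0.004], [-0.709, 0.705, -0.0], [0.003, 0.002, -1.0]]
wrist_force: [1.2, 0.5, -1.0]
gripper_width: 0.339
gripper_force: 30.0
time_s: 63.65
tcp_pos: [0.593, -0.02, 0.1642]
ee_rot: [[-0.705, -0.709, -0.0], [-0.709, 0.705, 0.0], [-0.0, 0.0, -1.0]]
wrist_force: [0.1, 0.0, -0.6]
gripper_width: 0.335
gripper_force: 30.0
shift [0.009 0.005 0.242] turn 0.0 n>= 1.0 yaw -134.8 t 63.65 tcp [ 0.593  -0.02    0.1642]
```

```bash
python3 -m pendant '[[[0.007,0.004,0,0],[0.007,0.004,0.1,0],[0.007,0.004,0.2,0],[0.007,0.004,0.3,0],[0.007,0.004,0.34,0],[0.007,0.004,0.34,0],[0.007,0.004,0.34,0]]]'
python3 -c "
from h import *
go(.592,-.0203,.12)"
```

```text
time_s: 64.35
tcp_pos: [0.5932, -0.0201, 0.1299]
ee_rot: [[-0.705, -0.71, 0.0], [-0.71, 0.705, -0.0], [0.0, -0.0, -1.0]]
wrist_force: [-0.3, -0.4, -0.5]
gripper_width: 0.337
gripper_force: 30.0
shift [0.01  0.007 0.099] turn 0.0 n>= 1.0 yaw -134.8 t 64.35 tcp [ 0.5932 -0.0201  0.1299]
```

```bash
python3 -m pendant '[[[0.004,0.003,0.03,0],[0.004,0.003,0.06,0],[0.004,0.003,0.085,0],[0.004,0.003,0.085,0]]]'
python3 -m pendant '[[[0,0,0,0],[0,0,0,0],[0,0,0,0],[0,0,0,0]]]' 0.35
python3 -m pendant '[[[0,0,0,0]]]'
python3 -m pendant '[[[0,0,-0.2,0],[0,0,-0.5,0],[0,0,-0.9,0],[0,0,-0.9,0],[0,0,-0.9,0]]]'
python3 -c "
from h import *
go(.388,.197,.2,180)
ct=optics.get_calibration('top');print(p2w(ct,230,295,.012))"
```

```text
time_s: 64.75
tcp_pos: [0.5923, -0.0201, 0.121]
ee_rot: [[-0.705, -0.709, -0.001], [-0.709, 0.705, -0.0], [0.001, 0.0, -1.0]]
wrist_force: [0.2, -0.0, -1.1]
gripper_width: 0.335
gripper_force: 30.0
time_s: 65.15
tcp_pos: [0.5928, -0.0201, 0.1218]
ee_rot: [[-0.705, -0.71, 0.001], [-0.71, 0.705, 0.0], [-0.001, -0.0, -1.0]]
wrist_force: [-0.1, 0.3, 0.0]
gripper_width: 0.601
gripper_force: 0.0
time_s: 65.25
tcp_pos: [0.5926, -0.0201, 0.1216]
ee_rot: [[-0.705, -0.71, 0.0], [-0.71, 0.705, 0.0], [-0.0, -0.0, -1.0]]
wrist_force: [-0.2, 0.4, -0.4]
gripper_width: 0.631
gripper_force: 0.0
time_s: 65.75
tcp_pos: [0.5929, -0.0199, 0.2126]
ee_rot: [[-0.705, -0.709, 0.003], [-0.709, 0.705, 0.001], [-0.003, -0.001, -1.0]]
wrist_force: [-0.5, 0.7, -1.0]
gripper_width: 0.653
gripper_force: 0.0
shift [-0.094  2.982  0.123] turn 0.394 n>= 6.0 yaw -134.8 t 65.75 tcp [ 0.5929 -0.0199  0.2126]
[0.38806408 0.19658445 0.012     ]
```

```bash
python3 -m pendant '[[[-0.01,0.5,0,0],[-0.03,0.99,0,0]]]' 0
python3 -m pendant '[[[-0.01,0.5,0,0],[-0.03,0.99,0,0]]]'
python3 -m pendant '[[[-0.01,0.5,0,0],[-0.03,0.99,0,0],[-0.03,0.99,0,0],[-0.03,0.99,0,0],[-0.03,0.99,0,0]]]'
python3 - <<'E'
from h import *
go(.388,.197,.005)
c,im=shot("wrist","w10");ct,t=shot("top","top10")
print(w2p(c,(.388,.197,.012)))
blob(im,(100,90,40),(130,255,255),400)
print("top"); blob(t[200:330,100:290],(100,90,30),(130,255,255),60)
b=cv2.resize(t[165:265,280:380,::-1],None,fx=5,fy=5);cv2.imwrite("pics/t10.png",b)
E
```

```text
time_s: 65.95
tcp_pos: [0.5229, 0.0516, 0.2093]
ee_rot: [[-0.707, -0.707, -0.004], [-0.707, 0.707, -0.001], [0.003, 0.002, -1.0]]
wrist_force: [0.1, 1.2, 0.5]
gripper_width: 0.757
gripper_force: 0.0
time_s: 66.15
tcp_pos: [0.4541, 0.1241, 0.21]
ee_rot: [[-0.705, -0.709, -0.003], [-0.709, 0.705, -0.001], [0.003, 0.001, -1.0]]
wrist_force: [0.1, 1.1, 1.2]
gripper_width: 0.928
gripper_force: 0.0
time_s: 66.65
tcp_pos: [0.3882, 0.1949, 0.2108]
ee_rot: [[-0.705, -0.709, -0.001], [-0.709, 0.705, -0.001], [0.002, -0.0, -1.0]]
wrist_force: [0.4, 0.2, -0.3]
gripper_width: 1.0
gripper_force: 0.0
shift [-0.016  0.016  2.058] turn 0.0 n>= 5.0 yaw -134.8 t 66.65 tcp [0.3882 0.1949 0.2108]
[323.20129645 199.35051906]
bbox c 323.0 204.0 wh [  51   49 1226]
top
bbox c 129.0 94.5 wh [ 19  18 132]
```

View pics/t10.png

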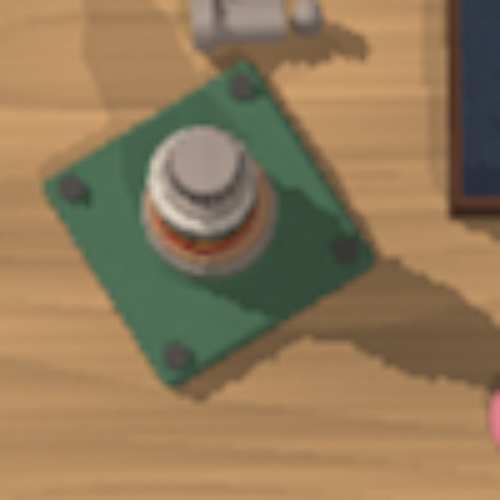

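Cap is upright on the stack. Blue is about 4 mm off in tool x; grab it and carry it to the tray.

```bash
python3 -m pendant '[[[-0.055,0,0.4,0],[-0.055,0,0.9,0],[-0.055,0,1,0]]]'
python3 -m pendant '[[[0,0,0.5,0],[0,0,1,0],[0,0,1,0]]]'
python3 -m pendant '[[[0,0,0.03,0],[0,0,0.055,0],[0,0,0.055,0]]]'
python3 -m pendant '[[[0,0,0,0],[0,0,0,0],[0,0,0,0],[0,0,0,0],[0,0,0,0],[0,0,0,0]]]' 1
python3 -m pendant '[[[0,0,-0.5,0],[0,0,-1,0],[0,0,-1,0]]]'
python3 -m pendant '[[[0,0,-0.5,0],[0,0,-0.8,0],[0,0,-0.8,0],[0,0,-0.8,0]]]'
python3 -c "
from h import *
go(.652,-.202,.2)
ct=optics.get_calibration('top');print(w2p(ct,(.592,-.0203,.1405)),w2p(ct,(.592,-.0203,.1355)))
for q in [(371,154),(423,154),(371,207.5),(424,207.5)]:print(p2w(ct,*q,.03))"
```

```text
time_s: 67.05
tcp_pos: [0.3898, 0.1957, 0.107]
ee_rot: [[-0.708, -0.706, -0.008], [-0.706, 0.708, -0.007], [0.011, 0.001, -1.0]]
wrist_force: [-1.1, -1.3, -0.0]
gripper_width: 0.997
gripper_force: 0.0
time_s: 67.35
tcp_pos: [0.3894, 0.1955, 0.0062]
ee_rot: [[-0.707, -0.708, -0.011], [-0.708, 0.707, -0.012], [0.016, -0.0, -1.0]]
wrist_force: [-0.6, -0.9, 0.4]
gripper_width: 1.002
gripper_force: 0.0
time_s: 67.65
tcp_pos: [0.3935, 0.2008, 0.0086]
ee_rot: [[-0.705, -0.71, 0.004], [-0.71, 0.705, 0.004], [-0.006, 0.0, -1.0]]
wrist_force: [-1.7, -0.7, -0.0]
gripper_width: 0.999
gripper_force: 0.0
time_s: 68.25
tcp_pos: [0.392, 0.1995, 0.0059]
ee_rot: [[-0.705, -0.71, -0.0], [-0.71, 0.705, -0.0], [0.0, 0.0, -1.0]]
wrist_force: [0.6, 0.0, -0.2]
gripper_width: 0.543
gripper_force: 0.2
time_s: 68.55
tcp_pos: [0.3955, 0.2026, 0.1117]
ee_rot: [[-0.703, -0.711, 0.01], [-0.711, 0.703, 0.009], [-0.013, -0.001, -1.0]]
wrist_force: [0.8, 0.3, -0.3]
gripper_width: 0.523
gripper_force: 30.0
time_s: 68.95
tcp_pos: [0.3917, 0.1994, 0.1859]
ee_rot: [[-0.705, -0.709, -0.0], [-0.709, 0.705, 0.001], [-0.001, 0.001, -1.0]]
wrist_force: [-0.8, -0.6, -0.8]
gripper_width: 0.527
gripper_force: 30.0
shift [ 1.011 -4.676 -0.145] turn 0.0 n>= 10.0 yaw -134.8 t 68.95 tcp [0.3917 0.1994 0.1859]
[320.17879417 196.3185042 ] [320.22020039 196.84944012]
[ 0.72012102 -0.14220623  0.03      ]
[ 0.71786074 -0.26682182  0.03      ]
[ 0.58884646 -0.13853508  0.03      ]
[ 0.58685069 -0.26340694  0.03      ]
```

```bash
python3 -m pendant '[[[0.1,-0.47,-0.1,0],[0.202,-0.935,-0.1,0]]]'
python3 -m pendant '[[[0.1,-0.47,0,0],[0.202,-0.935,0,0]]]'
python3 -m pendant '[[[0.1,-0.47,0,0],[0.202,-0.935,0,0]]]'
python3 -m pendant '[[[0.1,-0.47,0,0],[0.202,-0.935,0,0]]]'
python3 -m pendant '[[[0.1,-0.47,0,0],[0.202,-0.935,0,0],[0.202,-0.935,0,0],[0.202,-0.935,0,0]]]'
python3 -m pendant '[[[0,0,0.4,0],[0,0,0.9,0],[0,0,0.9,0]]]'
python3 -c "
from h import *
go(.653,-.203,.025)"
```

```text
time_s: 69.15
tcp_pos: [0.4442, 0.1192, 0.1954]
ee_rot: [[-0.702, -0.713, -0.001], [-0.713, 0.702, -0.001], [0.001, 0.0, -1.0]]
wrist_force: [0.6, 1.2, -0.1]
gripper_width: 0.521
gripper_force: 30.0
time_s: 69.35
tcp_pos: [0.496, 0.0373, 0.194]
ee_rot: [[-0.704, -0.71, -0.004], [-0.71, 0.704, -0.001], [0.003, 0.002, -1.0]]
wrist_force: [0.4, 1.1, 0.5]
gripper_width: 0.523
gripper_force: 30.0
time_s: 69.55
tcp_pos: [0.5481, -0.0431, 0.1936]
ee_rot: [[-0.705, -0.709, -0.004], [-0.709, 0.705, -0.0], [0.003, 0.003, -1.0]]
wrist_force: [0.6, 0.4, 0.4]
gripper_width: 0.526
gripper_force: 30.0
time_s: 69.75
tcp_pos: [0.6002, -0.1232, 0.1932]
ee_rot: [[-0.705, -0.709, -0.005], [-0.709, 0.705, 0.0], [0.003, 0.004, -1.0]]
wrist_force: [0.8, 1.0, 0.1]
gripper_width: 0.524
gripper_force: 30.0
time_s: 70.15
tcp_pos: [0.6514, -0.2024, 0.1921]
ee_rot: [[-0.706, -0.708, -0.006], [-0.708, 0.706, 0.001], [0.003, 0.005, -1.0]]
wrist_force: [0.3, 0.3, -1.2]
gripper_width: 0.523
gripper_force: 30.0
time_s: 70.45
tcp_pos: [0.646, -0.199, 0.0974]
ee_rot: [[-0.705, -0.709, -0.018], [-0.709, 0.705, 0.004], [0.01, 0.016, -1.0]]
wrist_force: [-1.2, 0.5, -1.4]
gripper_width: 0.525
gripper_force: 30.0
shift [-0.028 -0.089  0.723] turn 0.0 n>= 2.0 yaw -134.8 t 70.45 tcp [ 0.646  -0.199   0.0974]
```

```bash
python3 -m pendant '[[[0,0,0.4,0],[0,0,0.73,0],[0,0,0.73,0],[0,0,0.73,0]]]'
python3 -m pendant '[[[0,0,0,0],[0,0,0,0],[0,0,0,0],[0,0,0,0]]]' 0.25
python3 -m pendant '[[[0,0,-0.4,0],[0,0,-1,0],[0,0,-1,0]]]'
python3 -m pendant '[[[0,0,-0.5,0],[0,-0.5,-0.8,0],[0,-0.9,-0.8,0],[0,-0.9,-0.8,0]]]'
python3 -m pendant '[[[0.5,-0.1,0,0],[0.9,-0.3,0,0],[0.9,-0.3,0,0]]]'
python3 -m pendant '[[[0.5,-0.1,0,0],[0.9,-0.3,0,0],[0.9,-0.3,0,0],[0.9,-0.3,0,0],[0.9,-0.3,0,0]]]'
python3 - <<'E'
from h import *
ct,t=shot("top","top11");cs,s=shot("scene","sc11")
for c,n in((ct,"top"),(cs,"scene")):
  print(n,[w2p(c,(.592,-.0205,z)).round(1) for z in(.1405,.1055,.03)])
a=cv2.resize(t[140:240,280:440,::-1],None,fx=4,fy=4,interpolation=cv2.INTER_CUBIC)
b=cv2.resize(s[200:320,190:350,::-1],None,fx=4,fy=4,interpolation=cv2.INTER_CUBIC)
b=cv2.resize(s[215:315,260:340,::-1],None,fx=6,fy=6,interpolation=cv2.INTER_CUBIC)
a=cv2.resize(a,(320,200));o=np.zeros((600,800,3),np.uint8);o[:200,:320]=a;o[:,320:]=b
cv2.imwrite("pics/m11.png",o)
E
```

```text
time_s: 70.85
tcp_pos: [0.6535, -0.2013, 0.0349]
ee_rot: [[-0.703, -0.711, 0.001], [-0.711, 0.703, -0.001], [-0.0, -0.002, -1.0]]
wrist_force: [0.1, -0.2, -0.2]
gripper_width: 0.523
gripper_force: 30.0
time_s: 71.25
tcp_pos: [0.653, -0.2017, 0.0341]
ee_rot: [[-0.705, -0.709, 0.002], [-0.709, 0.705, -0.0], [-0.001, -0.001, -1.0]]
wrist_force: [0.4, -0.1, 0.5]
gripper_width: 0.729
gripper_force: 0.0
time_s: 71.55
tcp_pos: [0.6563, -0.2028, 0.1407]
ee_rot: [[-0.704, -0.71, 0.012], [-0.71, 0.704, -0.003], [-0.006, -0.011, -1.0]]
wrist_force: [1.1, 0.3, 1.1]
gripper_width: 0.748
gripper_force: 0.0
time_s: 71.95
tcp_pos: [0.719, -0.2686, 0.2112]
ee_rot: [[-0.707, -0.707, 0.001], [-0.707, 0.707, -0.001], [-0.0, -0.001, -1.0]]
wrist_force: [-1.3, 0.3, -2.2]
gripper_width: 0.75
gripper_force: 0.0
time_s: 72.25
tcp_pos: [0.6713, -0.3549, 0.2124]
ee_rot: [[-0.709, -0.705, -0.002], [-0.705, 0.709, -0.0], [0.002, 0.001, -1.0]]
wrist_force: [0.1, -0.3, 0.1]
gripper_width: 0.755
gripper_force: 0.0
time_s: 72.75
tcp_pos: [0.6325, -0.4339, 0.2127]
ee_rot: [[-0.704, -0.71, -0.0], [-0.71, 0.704, 0.001], [-0.0, 0.001, -1.0]]
wrist_force: [-0.5, 0.3, 0.7]
gripper_width: 0.752
gripper_force: 0.0
top [array([320.3, 196.3]), array([320.6, 199.9]), array([321.1, 207. ])]
scene [array([297.5, 239.4]), array([297.8, 252.2]), array([298.2, 277.6])]
```

View pics/m11.png

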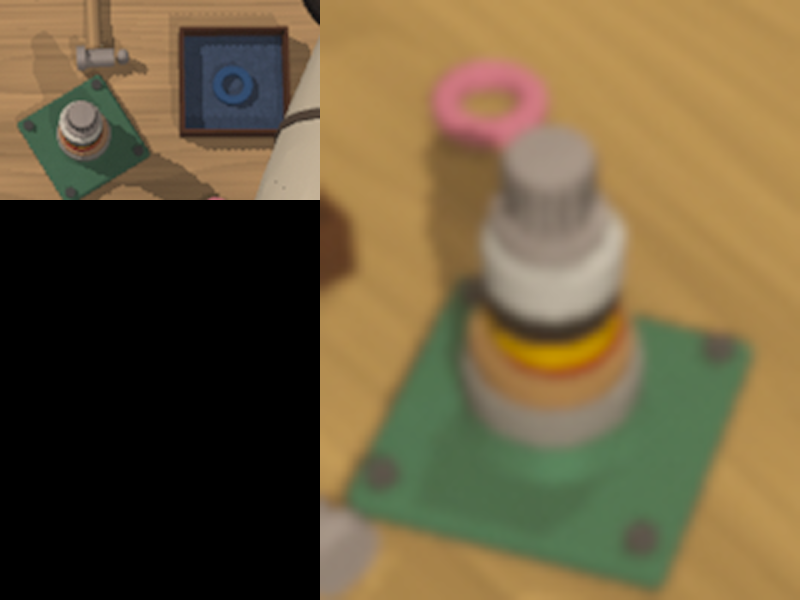

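The stack reads grey, tan, red, yellow, black, silver with the cap seated: its top is at (298,241.7), predicted (297.5,239.4). Blue is in the tray and the arm is clear, so I'll hand in.

```bash
python3 -c "
from station import r
print(r.finish_job())"
```

```text
the job is handed in; nothing more can be done
None
```

I built the arbor up and handed it in at about 73 s. From the bottom it holds wheel_64, wheel_58, then spacers 6, 9, 15 and 18 (75 mm in all) with the cap down on the shoulder, and spacer_12 is in the tray. This rests on the camera views, as the hand-in returned no verdict.

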